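Catch the parts box lid and lower it shut

ROBOT

A 7-joint arm with a two-finger parallel gripper is mounted at the origin on a cart in front of the work surface, level with it; the furniture and walls round the work are solid. World frame = base frame: x ahead of the robot, y to its left, z up, the work surface at z = 0. Lengths are in m, angles in rad, forces in N, time in s.
With the tool pointing down it reaches from about 0.425 to 0.875 m from the base axis. Payload 4.7 kg.
Tool frame: the origin (TCP) lies midway between the tips of the shut fingers; the grasp point (between the pads) lies 19 mm behind it; x points along the fingers, z is the direction in which the jaws open and shut, and the axes are right-handed (so a half turn about x gives the same grasp; the last joint's range is limited). The gripper opens to 87 mm and grips with 3 to 60 N. Pads are 19 mm wide; open, the fingers measure 117 mm over their backs; the gripper's body (75 mm by 190 mm) begins 51 mm behind the grasp point.
Start: joints at [1.36, 0.321, -0.07, 1.45, 0.023, 1.371, -0.057], TCP at [0.145, -0.634, 0.223] pointing down, gripper open.
Joint ranges: [-2.86, 2.86], [-0.3, 2.09], [-1.38, 1.24], [0.06, 2.45], [-1.56, 4.7], [0.09, 2.05], [-2.69, 2.69]. Speed limits (rad/s): [2.57, 2.57, 3.14, 3.14, 3.14, 3.14, 3.14].

INTERFACE

Orientations are given as a rotation vector (axis times angle).
In Python, from plant import bot gives the robot as it stands.
- The arm moves only by the tool drive_tool, never from a script. Its argument "plan" is a list that holds one entry, the list of rows, each a list of 7 numbers: the shift along the tool's x, y, z in m, then the turn, a rotation vector about the tool's x, y, z in rad, then the closure, from 0 (fully open) to 1 (shut). In form: [[[tx, ty, tz, wx, wy, wz, fingers], ...]]. A call has 1 to 10 rows; each row shifts and turns the commanded pose from where the row before left it, along the tool's axes as they then stand; what a row does not reach is not made up. A row lasts 1/12 s, in which the tool goes at most 41.7 mm and 7.16 degrees, less where a joint would pass 70% of its speed; a pose out of reach is approached as far as the arm can. A call is refused whole if a number of a shift passes 0.0417 or a number of a turn 0.125, either way. A call with a gripper value outside its range is refused whole. The fingers move at their own pace and stop on an object; the grip force is fixed at half the most. Time passes only in rows, so rows that do not move let the fingers close. It gives the time, the measured TCP pose, the force and the opening at its end, in the units of the state.
- bot.read_state(): the state, without advancing time (a new reading comes with each control period).
- bot.camera(name): name is "side" or "top"; returns the picture (420x560x3 uint8, blue, green, red); there is no depth.
- bot.calibration(name): a dict with "fx", "fy", "cx", "cy" (pixels), "R" (3x3) and "t" (3): a world point X has camera coordinates R X + t. Camera axes: x right, y down, z forward; pixel columns grow to the right and rows downward; lengths in m; the calibration is good to about 2 mm. A picture is of the moment at which its call begins. calibration takes no time and is no camera call.
- bot.sign_off(): hands the job in, once; it reports no verdict.
The state is a dict: "time_s": time; "qpos": joint angles; "dq": joint speeds; "joint_efforts": joint torques, N m; "position": TCP position; "eef_rot": TCP orientation; "force": force on the tool from outside, world axes, zero at the start; "torque": the same for the moment, N m; "opening": opening from 0.0 (shut) to 1.0 (fully open).
Only numpy, scipy, OpenCV 4.12 (cv2) and the standard library are available. Lean on these libraries where they do the work, as an engineer would, in place of code of your own. Each camera call takes 0.05 s, during which the arm holds its last target.

TASK

The steel parts box stands open with its hinged lid leaning back a little past upright. With the gripper's fingers, tip the lid over towards the front, catch it on a finger from below while it is still well open and falling, and lower it gently until it is fully shut, never letting it drop. Only touch and push: do not pinch the lid, do not lift or shove the box, leave the things around it alone, and finish with the gripper clear of everything.

Things in the scene. Friction and masses are not known exactly. Their poses are not given: they have to be found in the camera images.
- parts_box: Low sheet-steel box with a hinged lid, full of bolts, 3 kg, loose on a flat 9 mm rubber mat on the bench. Body 105 (x) x 166 (y) x 50 mm high. Origin: centre of the underside, z up. Its front, with a small latch plate, looks to its own -x (front wall at x = -51 mm). The hinge axis runs along its own y at the top of the back wall, at (56, 0, 53) mm.
- parts_box_lid (a joint): Lid angle, rad: 0 shut and level, 1.57 upright, 1.92 open stop. Starts still at 1.6 to 1.74. Greased hinge with some friction: stays where put near upright; tipped forward below about 1.3 it falls by itself, 0.1 to 0.2 rad/s at 1.2, then 0.8 to 1.1 rad/s near level (a slam), 1.8 to 2.6 s from 1.2 to shut. 2 mm plate, 168 mm wide, 109 mm from hinge to front; latch plate hangs 16 mm under its front.
- lift_tab: Dark steel tab riveted to the middle of the lid's front, 40 mm wide, 3 mm thick with a 5 mm round bead on its free edge; sticks out 35 mm past the lid. Origin: middle of the free edge, underside, 144 mm from the hinge axis; x to the hinge, y along it, z out of the lid's outer face. Shut, it overhangs free space in front of the box, 53 mm above the mat. Weight there under 1 N.
- piston_1: Loose aluminium piston, 66 mm across, 57 mm high, upright beside the box at its +y side; origin at the centre of the underside. Leave alone.
- valve_ex: Loose engine valve standing on its 31 mm head, 90 mm high, at the box's -y side; origin at the centre of the underside. Leave alone.
- bearing_6206: Loose ball bearing lying flat, 62 mm across, 16 mm high, near the box's front corner on its -y side; origin at the centre of the underside. Leave alone.
- gear_shaft: Loose gear shaft lying on the bench, 52 x 150 x 52 mm, well to the left of the box; origin at the centre of the underside. Leave alone.

How it is judged:
By the outcome, as a careful person would: the job done as asked, in the order asked, and still so for the second after the job is handed in, with the robot touching nothing.
It also fails if it takes over 40 s, if anything falls off the work surface, if the arm or the gripper's body presses on something with over 40 N, if the wrist force passes 120 N, or if a joint passes its speed limit or range.

## Working session

There is one attempt and no reset: what is moved stays moved. The work goes in short steps, Python scripts to look and compute and a tool call to move; the robot and the scene stay as the last step left them, time stands still between calls to the robot, and variables do not carry over. Pictures are saved under pics/ and viewed, and the job is handed in when it is done.

Besides the shell and the picture viewer there is one more tool, called in YAML: its name, and indented under it one key for each argument. drive_tool: Moves the arm, as the interface text tells. Its arguments: {"type":"object","properties":{"plan":{"type":"array"}},"required":["plan"]}

```bash
ls; mkdir -p pics
python3 - <<'E'
from plant import bot
import cv2
s=bot.read_state()
for k,v in s.items(): print(k,v)
for n in("side","top"):
    c=bot.calibration(n); print(n,c)
    cv2.imwrite(f"pics/{n}0.png",bot.camera(n))
E
```

```text
pics
time_s 0.0
qpos [ 1.36009345  0.32181194 -0.07009583  1.45165059  0.02259325  1.37081091
 -0.05691076]
dq [ 0.00011111 -0.00219631  0.00146099  0.0001699  -0.00079394 -0.00010937
  0.00243914]
joint_efforts [ 5.84190111e-04 -4.91289711e+01 -4.03626384e-01 -3.12526560e+01
 -6.39874907e-02  4.38158121e-02  1.78639871e-04]
position [ 0.14473226 -0.63311916  0.22148104]
eef_rot [ 1.04315561  1.3087735  -1.04129932]
force [-0.6820654  -0.62130274  0.08221376]
torque [ 0.00751591 -0.02405047  0.02654299]
opening 1.0000843854899302
side {'fx': 406.79601582858504, 'fy': 406.79601582858504, 'cx': 285.2505214387506, 'cy': 207.98714595978956, 'R': array([[ 0.99981531, -0.01454717,  0.01255856],
       [ 0.00386234, -0.48804179, -0.87281172],
       [ 0.01882604,  0.87269903, -0.48789547]]), 't': array([-0.57307583,  0.11371228,  0.80631872])}
top {'fx': 435.82070039500474, 'fy': 435.82070039500474, 'cx': 285.33239760326217, 'cy': 209.9545649449687, 'R': array([[-6.15710242e-03, -9.99547208e-01,  2.94528129e-02],
       [-9.83095249e-01,  6.60693496e-04, -1.83093677e-01],
       [ 1.82991314e-01, -3.00822470e-02, -9.82654180e-01]]), 't': array([0.09574689, 0.56309905, 1.20809146])}
```

View pics/side0.png

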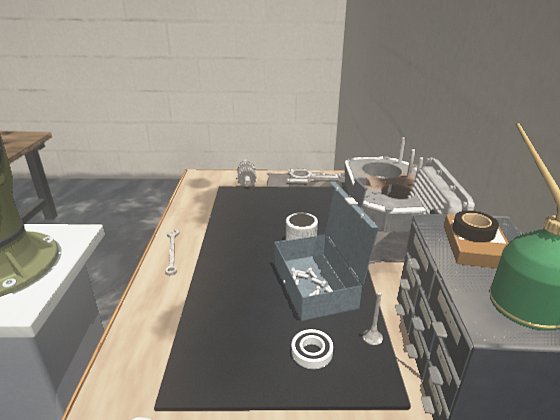

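View pics/top0.png

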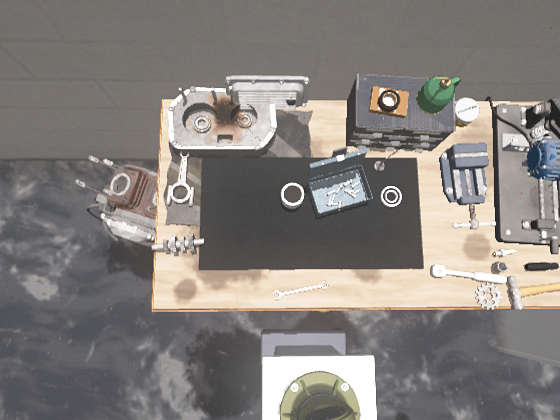

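Run:
```python
import cv2
a=cv2.imread('pics/side0.png')[170:390,250:420]; cv2.imwrite('pics/s0c.png',cv2.resize(a,None,fx=2.7,fy=2.7,interpolation=cv2.INTER_CUBIC)) if 0 else cv2.imwrite('pics/s0c.png',cv2.resize(a[:200],None,fx=3,fy=3,interpolation=cv2.INTER_CUBIC))
b=cv2.imread('pics/top0.png')[135:230,265:415]; cv2.imwrite('pics/t0c.png',cv2.resize(b,None,fx=5,fy=5,interpolation=cv2.INTER_CUBIC))
```

```text
(no output)
```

View pics/s0c.png

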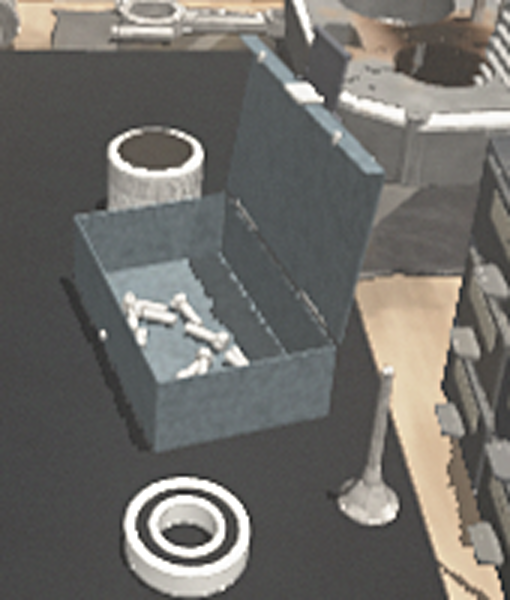

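View pics/t0c.png

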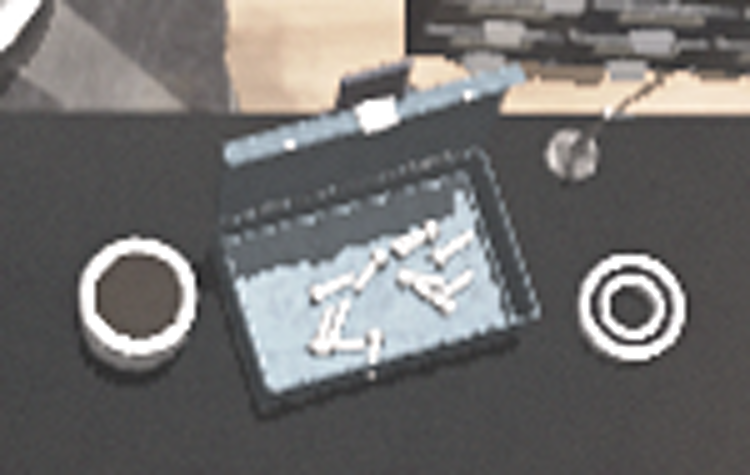

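```bash
cat > h.py <<'E'
from plant import bot
import numpy as np, cv2
from scipy.optimize import least_squares
from scipy.spatial.transform import Rotation as Ro
CAL={n:bot.calibration(n) for n in("side","top")}
def proj(n,X):
    c=CAL[n]; X=np.atleast_2d(X); p=X@np.asarray(c['R']).T+c['t']
    return np.c_[c['fx']*p[:,0]/p[:,2]+c['cx'],c['fy']*p[:,1]/p[:,2]+c['cy']]
def b2w(P,x,y,yaw):
    P=np.atleast_2d(P); c,s=np.cos(yaw),np.sin(yaw)
    return np.c_[x+c*P[:,0]-s*P[:,1],y+s*P[:,0]+c*P[:,1],P[:,2]+0.009]
def lid(r,yy,h,th):  # r from hinge, yy along, h out of outer face
    return np.array([.056-r*np.cos(th)+h*np.sin(th),yy,.053+r*np.sin(th)+h*np.cos(th)])
def raypt(n,uv,z):
    c=CAL[n];d=np.array([(uv[0]-c['cx'])/c['fx'],(uv[1]-c['cy'])/c['fy'],1])
    R=np.asarray(c['R']);o=-R.T@c['t'];d=R.T@d
    return o+d*(z-o[2])/d[2]
E
python3 - <<'E'
from h import *
A=.0525;B=.083
obs=[('side',lambda t:[-A,B,.05],(275.7,241.7)),('side',lambda t:[-A,-B,.05],(301.7,297.3)),('side',lambda t:[-A,-B,0],(301.7,320)),
('side',lambda t:[A,-B,.05],(360.5,285)),('side',lambda t:[A,-B,0],(360,308.3)),
('side',lambda t:lid(.109,.084,0,t),(331.7,182.7)),('side',lambda t:lid(.109,-.084,0,t),(376.7,227.3)),
('top',lambda t:[-A,-B,.05],(373,198)),('top',lambda t:[A,B,.05],(309.4,180)),('top',lambda t:[A,-B,.05],(362,165)),
('top',lambda t:lid(.109,.084,0,t),(310.2,166.6)),('top',lambda t:lid(.109,-.084,0,t),(369.4,150))]
def res(p): return np.concatenate([(proj(n,b2w(f(p[3]),*p[:3]))[0]-uv) for n,f,uv in obs])
s=least_squares(res,[.55,0,.2,1.67],loss='soft_l1');print(s.x);print(res(s.x).reshape(-1,2).round(1))
for nm,n,uv,z in [('piston','top',(292,190),.066),('bearing','top',(391,196.5),.025),('valvehead','top',(379.5,166),.012),('valvetop','side',(379,293),.099)]:
    print(nm,raypt(n,uv,z))
p=s.x
for n in('side','top'):
    im=cv2.imread(f'pics/{n}0.png');im=cv2.resize(im,None,fx=4,fy=4,interpolation=cv2.INTER_CUBIC)
    def L(a,b,c):
        q=(proj(n,b2w(np.array([a,b]),*p[:3]))*4+1.5).astype(int);cv2.line(im,tuple(q[0]),tuple(q[1]),c,1,cv2.LINE_AA)
    for z in(0,.05):
        for a,b in[((-A,-B),(A,-B)),((A,-B),(A,B)),((A,B),(-A,B)),((-A,B),(-A,-B))]:L([*a,z],[*b,z],(0,255,0))
    t=p[3]
    for a,b in[((0,-.084),(.109,-.084)),((.109,-.084),(.109,.084)),((.109,.084),(0,.084)),((.109,.02),(.144,.02)),((.144,.02),(.144,-.02)),((.144,-.02),(.109,-.02))]:L(lid(*a,0,t),lid(*b,0,t),(0,0,255))
    c=(im[600:1200,960:1660] if n=='side' else im[500:950,1060:1660]);cv2.imwrite(f'pics/{n}0o.png',c)
E
```

```text
[ 0.62441679 -0.06624634  0.28387661  1.61668431]
[[-1.6 -0.1]
 [ 0.6  0.3]
 [-0.4  0.8]
 [ 1.5  0.6]
 [-1.1 -0.1]
 [ 0.4 -0.4]
 [-1.8  0.7]
 [ 0.  -0.1]
 [-1.6 -0.4]
 [-0.4 -0.6]
 [-0.3 -0.4]
 [-0.1 -0.5]]
piston [0.61895491 0.07472489 0.066     ]
bearing [ 0.60885104 -0.22295932  0.025     ]
valvehead [ 0.70702008 -0.19605471  0.012     ]
valvetop [ 0.70753167 -0.19563646  0.099     ]
```

View pics/side0o.png

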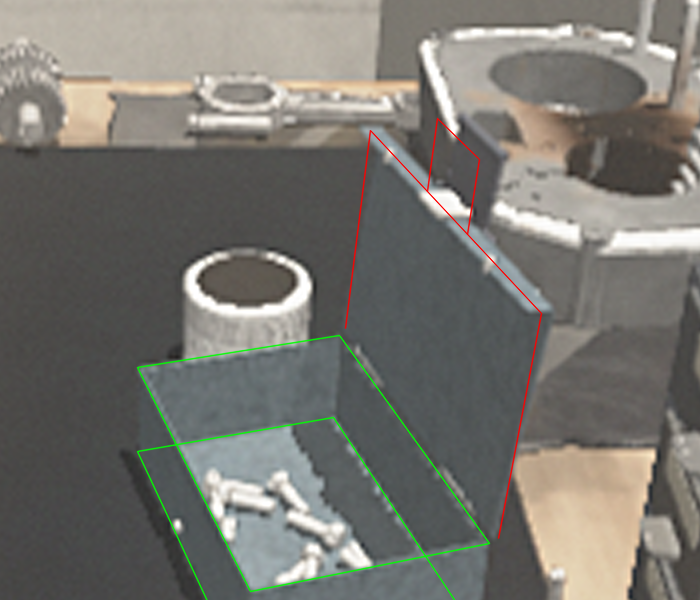

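View pics/top0o.png

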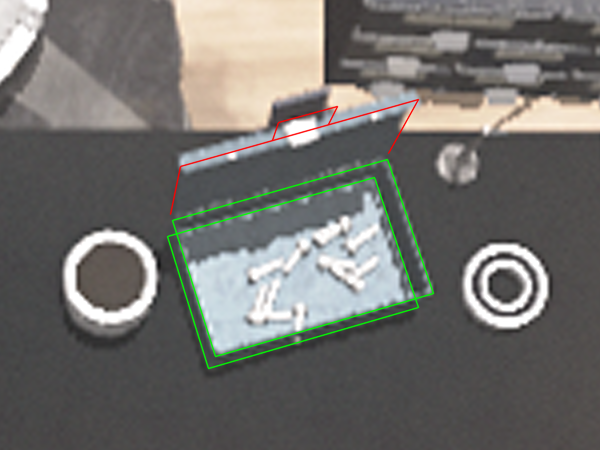

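Run:
```python
from h import *
A=.0525;B=.083
T=.009
obs=[('side',lambda t:[-A,B,.05],(275.7,241.7)),('side',lambda t:[-A,-B,.05],(301.7,297.3)),('side',lambda t:[-A,-B,0],(301.7,320)),
('side',lambda t:[A,-B,.05],(360.5,285)),('side',lambda t:[A,-B,0],(360,308.3)),
('side',lambda t:lid(.109,-.084,0,t),(377.5,226.3)),
('side',lambda t:lid(.144,.02,0.002,t),(356,178.5)),('side',lambda t:lid(.144,-.02,0.002,t),(366.2,188)),
('top',lambda t:[-A,-B,.05],(373,198)),('top',lambda t:[A,B,.05],(309.4,180)),('top',lambda t:[A,-B,.05],(362,165)),
('top',lambda t:lid(.144,.02,.002,t),(333.3,150.5)),('top',lambda t:lid(.144,-.02,.002,t),(346.7,147))]
def res(p): return np.concatenate([(proj(n,b2w(f(p[3]),*p[:3]))[0]-uv) for n,f,uv in obs])
s=least_squares(res,[.62,-.066,.28,1.67],loss='soft_l1');print(s.x);print(res(s.x).reshape(-1,2).round(1))
p=s.x
for n in('side','top'):
    im=cv2.imread(f'pics/{n}0.png');im=cv2.resize(im,None,fx=4,fy=4,interpolation=cv2.INTER_CUBIC)
    def L(a,b,c):
        q=(proj(n,b2w(np.array([a,b]),*p[:3]))*4+1.5).astype(int);cv2.line(im,tuple(q[0]),tuple(q[1]),c,1,cv2.LINE_AA)
    for z in(0,.05):
        for a,b in[((-A,-B),(A,-B)),((A,-B),(A,B)),((A,B),(-A,B)),((-A,B),(-A,-B))]:L([*a,z],[*b,z],(0,255,0))
    t=p[3]
    for a,b in[((0,-.084),(.109,-.084)),((.109,-.084),(.109,.084)),((.109,.084),(0,.084)),((.109,.02),(.144,.02)),((.144,.02),(.144,-.02)),((.144,-.02),(.109,-.02))]:L(lid(*a,0,t),lid(*b,0,t),(0,0,255))
    L(lid(.109,.084,-.01,t),lid(.109,-.084,-.01,t),(255,0,255))
    c=(im[600:1250,1060:1660] if n=='side' else im[500:950,1060:1660]);cv2.imwrite(f'pics/{n}0p.png',c[:600])
print(proj('top',b2w([-.052,0,.045],*p[:3])),proj('side',b2w([-.052,0,.045],*p[:3])))
```

```text
[ 0.62475092 -0.06528685  0.27613097  1.68429778]
[[-1.2 -0.6]
 [ 0.3 -0.2]
 [-0.7  0.2]
 [ 1.3  0.4]
 [-1.2 -0.3]
 [ 1.5  1.2]
 [-0.4  0.4]
 [-0.   1. ]
 [-0.4  0. ]
 [-1.9 -0.7]
 [-0.5 -0.6]
 [-0.6  0.4]
 [ 0.6 -0. ]]
[[345.12686813 205.86562137]] [[287.1524185  268.64867235]]
```

View pics/side0p.png

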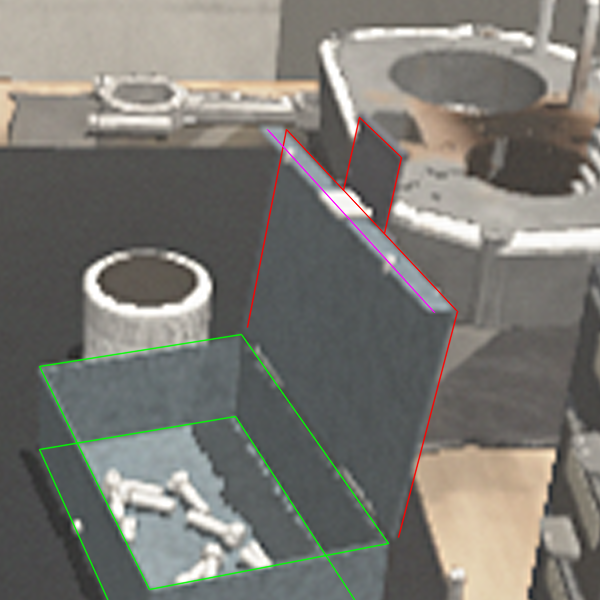

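View pics/top0p.png

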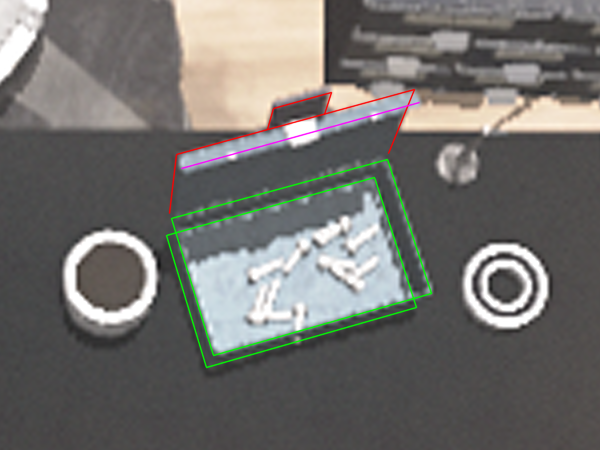

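```bash
python3 - <<'E'
from h import *
s=bot.read_state()
R=Ro.from_rotvec(s['eef_rot']).as_matrix();print(R.round(3))
for z in(0,.2):
  print(z,[raypt('top',uv,z).round(3) for uv in[(500,100),(500,240),(440,150),(488,150),(440,215),(347,150),(455,155),(437,265),(560,310),(347,125),(455,130)]])
for X in[(.145,-.634,.22),(.35,-.53,.35),(.5,-.4,.35)]: print(proj('top',X),proj('side',X))
# cabinet top-left-front corner : side (412,222)
c=CAL['side']
def tri(a,b):
    f=lambda X:np.r_[proj('side',X)[0]-a,proj('top',X)[0]-b]
    r=least_squares(f,[.7,-.1,.1]);return r.x,r.fun
print(tri((412,220),(350,128)),tri((471,213),(276,147)),tri((403,140),(240,100)))
E
python3 - <<'E'
import cv2
b=cv2.imread('pics/top0.png')[60:210,160:360]; cv2.imwrite('pics/t1c.png',cv2.resize(b,None,fx=4,fy=4,interpolation=cv2.INTER_CUBIC))
b=cv2.imread('pics/top0.png')[60:210,330:530]; cv2.imwrite('pics/t2c.png',cv2.resize(b,None,fx=4,fy=4,interpolation=cv2.INTER_CUBIC))
E
```

```text
[[-0.     0.975  0.223]
 [ 0.002  0.223 -0.975]
 [-1.    -0.    -0.002]]
0 [array([ 0.931, -0.598,  0.   ]), array([ 0.48 , -0.554,  0.   ]), array([ 0.763, -0.392,  0.   ]), array([ 0.763, -0.544,  0.   ]), array([ 0.557, -0.377,  0.   ]), array([ 0.762, -0.1  ,  0.   ]), array([ 0.747, -0.438,  0.   ]), array([ 0.406, -0.357,  0.   ]), array([ 0.274, -0.713,  0.   ]), array([ 0.843, -0.103,  0.   ]), array([ 0.829, -0.444,  0.   ])]
0.2 [array([ 0.838, -0.485,  0.2  ]), array([ 0.457, -0.448,  0.2  ]), array([ 0.696, -0.31 ,  0.2  ]), array([ 0.696, -0.439,  0.2  ]), array([ 0.522, -0.298,  0.2  ]), array([ 0.695, -0.064,  0.2  ]), array([ 0.682, -0.349,  0.2  ]), array([ 0.395, -0.281,  0.2  ]), array([ 0.283, -0.582,  0.2  ]), array([ 0.764, -0.066,  0.2  ]), array([ 0.752, -0.355,  0.2  ])]
[[594.09808642 369.51569917]] [[-855.25829368  842.96323284]]
[[577.82980752 281.3099086 ]] [[-192.70899805  362.54439637]]
[[511.77737126 213.19920494]] [[198.69987271 215.37831627]]
(array([ 0.77776794, -0.08298256,  0.15682667]), array([-1.00789461,  0.29652336,  0.23330709, -1.76624792])) (array([0.90779838, 0.09399385, 0.04425469]), array([-32.14182683,  10.04655325,   8.51504245, -47.77942901])) (array([0.83954823, 0.21773513, 0.1881684 ]), array([-0.39039892,  0.11912624,  0.07818358, -0.48975179]))
```

View pics/t2c.png

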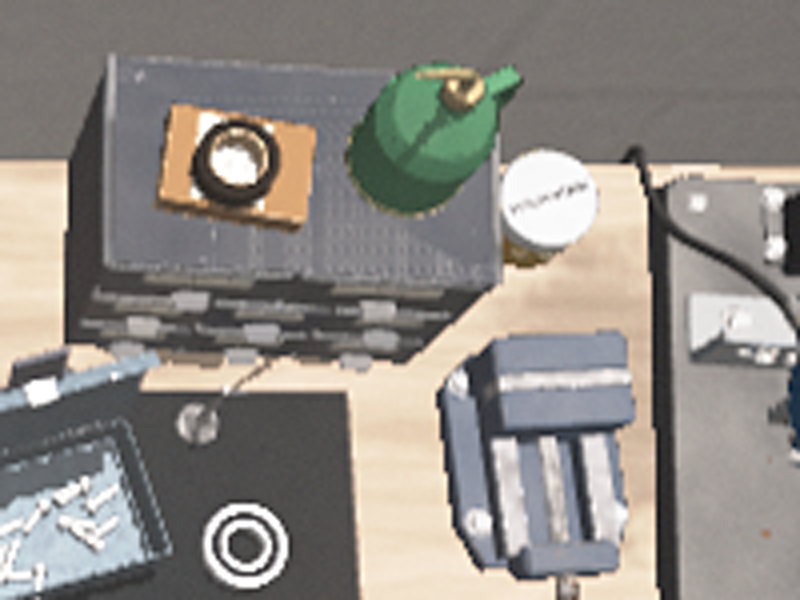

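```bash
cat >> h.py <<'E'
def sim(p,R,rows):
    p=np.array(p,float);out=[]
    for r in rows:
        p=p+R@np.array(r[:3]);R=R@Ro.from_rotvec(r[3:6]).as_matrix();out.append(p.copy())
    return p,R,np.array(out)
def now():
    s=bot.read_state();return np.array(s['position']),Ro.from_rotvec(s['eef_rot']).as_matrix(),s
BX=(.6248,-.0653,.276)
def tgt(xb,yb,z,a,yaw=BX[2]):
    # z world
    p=b2w([xb,yb,z-.009],*BX)[0];c,s=np.cos(yaw),np.sin(yaw)
    X=np.array([np.sin(a)*c,np.sin(a)*s,-np.cos(a)]);Z=np.array([np.cos(a)*c,np.cos(a)*s,np.sin(a)])
    return p,np.c_[X,np.cross(Z,X),Z]
E
python3 - <<'E'
from h import *
p,R,s=now()
pt,Rt=tgt(.072,0,.275,0)
N=22
def f(v):
    rows=[[-.035,0,0,0,0,0,.4]]*3+[[0,v[0],v[1],-v[2],0,0,.4]]*N
    q,Q,_=sim(p,R,rows);return np.r_[q[:2]-pt[:2],(Q[:,2]-Rt[:,2])[:2]]
r=least_squares(f,[.038,0,.073]);print(r.x,r.fun,pt)
rows=[[-.035,0,0,0,0,0,.4]]*3+[[0,r.x[0],r.x[1],-r.x[2],0,0,.4]]*N
print(sim(p,R,rows)[2].round(3)[::3])
E
```

```text
[0.04023395 0.00731395 0.07372562] [ 3.73922115e-10  1.18284514e-10 -2.95293678e-10 -8.36361536e-11] [ 0.69407503 -0.04567934  0.275     ]
[[ 0.145 -0.633  0.257]
 [ 0.186 -0.632  0.327]
 [ 0.306 -0.608  0.327]
 [ 0.418 -0.559  0.327]
 [ 0.517 -0.486  0.327]
 [ 0.597 -0.394  0.327]
 [ 0.655 -0.286  0.327]
 [ 0.688 -0.168  0.327]
 [ 0.694 -0.046  0.327]]
```

drive_tool:
  plan:
    - [[-0.04,0,0,0,0,0,0.4],[-0.04,0,0,0,0,0,0.4],[-0.04,0,0,0,0,0,0.4],[0,0.04,0.0073,-0.0737,0,0,0.4],[0,0.04,0.0073,-0.0737,0,0,0.4],[0,0.04,0.0073,-0.0737,0,0,0.4],[0,0.04,0.0073,-0.0737,0,0,0.4],[0,0.04,0.0073,-0.0737,0,0,0.4],[0,0.04,0.0073,-0.0737,0,0,0.4],[0,0.04,0.0073,-0.0737,0,0,0.4]]

```text
time_s: 0.93
position: [0.4181, -0.5591, 0.3415]
eef_rot: [0.647, 1.474, -0.646]
force: [0.2, -0.2, -0.1]
opening: 0.603
```

drive_tool:
  plan:
    - [[0,0.04,0.0073,-0.0737,0,0,0.4],[0,0.04,0.0073,-0.0737,0,0,0.4],[0,0.04,0.0073,-0.0737,0,0,0.4],[0,0.04,0.0073,-0.0737,0,0,0.4],[0,0.04,0.0073,-0.0737,0,0,0.4],[0,0.04,0.0073,-0.0737,0,0,0.4],[0,0.04,0.0073,-0.0737,0,0,0.4],[0,0.04,0.0073,-0.0737,0,0,0.4],[0,0.04,0.0073,-0.0737,0,0,0.4],[0,0.04,0.0073,-0.0737,0,0,0.4]]

```text
time_s: 1.77
position: [0.6669, -0.2487, 0.3414]
eef_rot: [0.071, 1.571, -0.07]
force: [-0.2, 0.1, 0.9]
opening: 0.598
```

drive_tool:
  plan:
    - [[0,0.04,0.0073,-0.0737,0,0,0.4],[0,0.04,0.0073,-0.0737,0,0,0.4],[0,0.04,0.0073,-0.0737,0,0,0.4],[0,0.04,0.0073,-0.0737,0,0,0.4],[0,0.04,0.0073,-0.0737,0,0,0.4],[0.03,0,0,0,0,0,0.4],[0.03,0,0,0,0,0,0.4]]

```text
time_s: 2.35
position: [0.6925, -0.044, 0.284]
eef_rot: [-0.221, 1.555, 0.223]
force: [0.4, -1.3, 0.1]
opening: 0.602
```

```bash
cat > shot.py <<'E'
import sys
from h import *
tag=sys.argv[1]
p,R,s=now()
print(s['time_s'],'pos',p.round(4),'force',np.round(s['force'],2),'q',np.round(s['qpos'],2))
xb=b2w([0,0,0],*BX)[0]; d=p-xb; c,sn=np.cos(BX[2]),np.sin(BX[2])
print('TCP box: xb %.4f yb %.4f z %.4f'%(c*d[0]+sn*d[1],-sn*d[0]+c*d[1],p[2]),'Xax',R[:,0].round(3),'Zax',R[:,2].round(3))
a=bot.camera('side')[120:330,240:430]; b=bot.camera('top')[110:235,265:415]
a=cv2.resize(a,None,fx=2.5,fy=2.5,interpolation=cv2.INTER_CUBIC);b=cv2.resize(b,None,fx=2,fy=2,interpolation=cv2.INTER_CUBIC)
im=np.zeros((max(a.shape[0],b.shape[0]),a.shape[1]+b.shape[1],3),np.uint8);im[:a.shape[0],:a.shape[1]]=a;im[:b.shape[0],a.shape[1]:]=b
cv2.imwrite(f'pics/{tag}.png',im);print(im.shape)
E
python3 shot.py a1
```

```text
2.35 pos [ 0.6925 -0.044   0.284 ] force [ 0.44 -1.35  0.11] q [ 0.43  0.46 -0.6   1.21  0.25  1.54  0.16]
TCP box: xb 0.0710 yb 0.0020 z 0.2840 Xax [ 0.005  0.002 -1.   ] Zax [0.96  0.279 0.005]
(525, 775, 3)
```

View pics/a1.png

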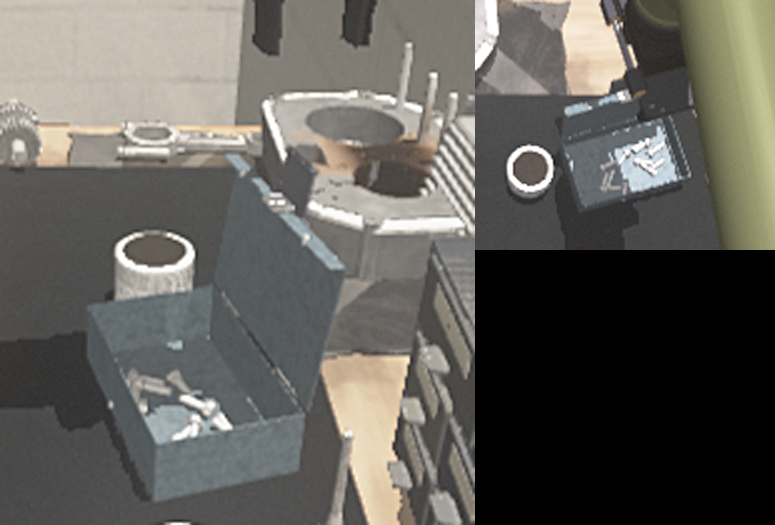

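```bash
cat > kin.py <<'E'
from h import *
import itertools
Rx,Ry,Rz=[lambda t,k=k:Ro.from_euler(k,t).as_matrix() for k in 'xyz']
def fk(q,P,sg):
    h0,L1,L2,L3,o1,o2,o3=P
    Q=Rz(sg[0]*q[0]);p=np.array([0,0,h0])
    Q=Q@Ry(q[1]);
    Q=Q@Rz(sg[1]*q[2]);p=p+Q@[o1,0,L1];Q=Q@Ry(q[3]);Q=Q@Rz(sg[2]*q[4]);p=p+Q@[o2,0,L2];Q=Q@Ry(q[5]);Q=Q@Rz(sg[3]*q[6]);p=p+Q@[o3,0,L3]
    return p,Q
E
python3 - <<'E'
from kin import *
p,R,s=now()
D=[([1.36009345,0.32181194,-0.07009583,1.45165059,0.02259325,1.37081091,-0.05691076],[0.14473226,-0.63311916,0.22148104],Ro.from_rotvec([1.04315561,1.3087735,-1.04129932]).as_matrix()),(s['qpos'],p,R)]
print(list(np.round(s['qpos'],5)),list(p.round(5)),list(np.round(s['eef_rot'],5)))
for sg in itertools.product([1,-1],repeat=4):
    Q=[fk(d[0],[0]*7,sg)[1] for d in D]
    # tool R = Q*C -> C consistent
    e=np.linalg.norm(Q[0].T@D[0][2]-Q[1].T@D[1][2])
    e2=max(np.linalg.norm(Q[i][:,2]-D[i][2][:,0]) for i in(0,1))
    if e2<.1: print(sg,e,e2); print((Q[0].T@D[0][2]).round(2).tolist())
E
```

```text
[np.float64(0.43139), np.float64(0.4613), np.float64(-0.59282), np.float64(1.22166), np.float64(0.25072), np.float64(1.54074), np.float64(0.15513)] [np.float64(0.68878), np.float64(-0.04964), np.float64(0.27629)] [np.float64(-0.21691), np.float64(1.57036), np.float64(0.21847)]
(1, 1, 1, 1) 2.8245885074789876 0.0036486823322186912
[[-0.0, -0.43, 0.9], [0.0, -0.9, -0.43], [1.0, -0.0, 0.0]]
(1, 1, 1, -1) 2.7923286650734993 0.0036486823322186912
[[-0.0, -0.53, 0.85], [0.0, -0.85, -0.53], [1.0, -0.0, 0.0]]
(1, -1, -1, 1) 2.570909934190483 0.00881912158851617
[[-0.0, -0.3, 0.95], [0.0, -0.95, -0.3], [1.0, -0.0, 0.0]]
(1, -1, -1, -1) 2.2651705157437565 0.00881912158851617
[[-0.0, -0.41, 0.91], [0.0, -0.91, -0.41], [1.0, -0.0, 0.0]]
(-1, 1, 1, 1) 1.8095142169188039 0.009666209119333283
[[-0.0, 0.03, -1.0], [-0.0, 1.0, 0.03], [1.0, 0.0, 0.0]]
(-1, 1, 1, -1) 1.3115025305873564 0.009666209119333283
[[-0.0, 0.14, -0.99], [-0.0, 0.99, 0.14], [1.0, 0.0, 0.0]]
(-1, -1, -1, 1) 0.5952629493028311 3.5578931317329294e-09
[[-0.0, -0.11, -0.99], [-0.0, 0.99, -0.11], [1.0, 0.0, -0.0]]
(-1, -1, -1, -1) 8.042383635924085e-09 3.5578931317329294e-09
[[-0.0, 0.0, -1.0], [-0.0, 1.0, 0.0], [1.0, 0.0, -0.0]]
```

Run:
```python
from kin import *
sg=(-1,)*4
p,R,s=now()
D=[([1.36009345,0.32181194,-0.07009583,1.45165059,0.02259325,1.37081091,-0.05691076],[0.14473226,-0.63311916,0.22148104]),(s['qpos'],p)]
for mask in([1,1,1,1,0,0,0],[1,1,1,1,1,0,0],[1,1,1,1,0,1,0],[1,1,1,1,1,1,0],[1]*7):
    m=np.array(mask)
    f=lambda P:np.concatenate([fk(d[0],P*m,sg)[0]-d[1] for d in D])
    r=least_squares(f,[.3,.4,.4,.3,0,0,0]);print(mask,(r.x*m).round(4),np.abs(r.fun).max())
```

```text
[1, 1, 1, 1, 0, 0, 0] [1.8251 0.5776 0.4807 2.0509 0.     0.     0.    ] 0.023366807330068184
[1, 1, 1, 1, 1, 0, 0] [ 1.8837  0.5727  0.5145  2.1125 -0.0338  0.      0.    ] 0.02321662391094534
[1, 1, 1, 1, 0, 1, 0] [24.2718  0.6674  0.7165 23.4675  0.      1.0967  0.    ] 0.021563649244459637
[1, 1, 1, 1, 1, 1, 0] [336.5866   2.0419   3.1903 321.3117   0.8226  16.4254   0.    ] 1.625317257020198e-05
[1, 1, 1, 1, 1, 1, 1] [ 0.0187  0.6677  0.4328  0.6028 -0.4005 -0.136  -0.3682] 3.0106042744892925e-07
```

```bash
cat >> shot.py <<'E'
import json
open('log.jsonl','a').write(json.dumps([list(map(float,s['qpos'])),list(map(float,p)),list(map(float,s['eef_rot']))])+'\n')
E
python3 shot.py a2
python3 - <<'E'
from h import *
p,R,s=now();n=R[:,2];y=R[:,1]
for k in(-.0335,.0335):
  for w in (-.0095,.0095):print(k,(proj('side',p+n*k+y*w)-[240,120])*2.5)
print((proj('side',b2w(lid(.144,0,.002,1.684),*BX))-[240,120])*2.5)
E
```

```text
2.45 pos [ 0.6888 -0.0496  0.2763] force [-0.84 -0.83 -1.52] q [ 0.43  0.46 -0.59  1.22  0.25  1.54  0.16]
TCP box: xb 0.0658 yb -0.0024 z 0.2763 Xax [-0.011 -0.    -1.   ] Zax [ 0.962  0.273 -0.01 ]
(525, 775, 3)
-0.0335 [[265.40080964  62.24910602]]
-0.0335 [[252.96581984  51.88323557]]
0.0335 [[363.69063229  52.95283006]]
0.0335 [[349.19641438  43.08383855]]
[[301.92627496 159.55647077]]
```

View pics/a2.png

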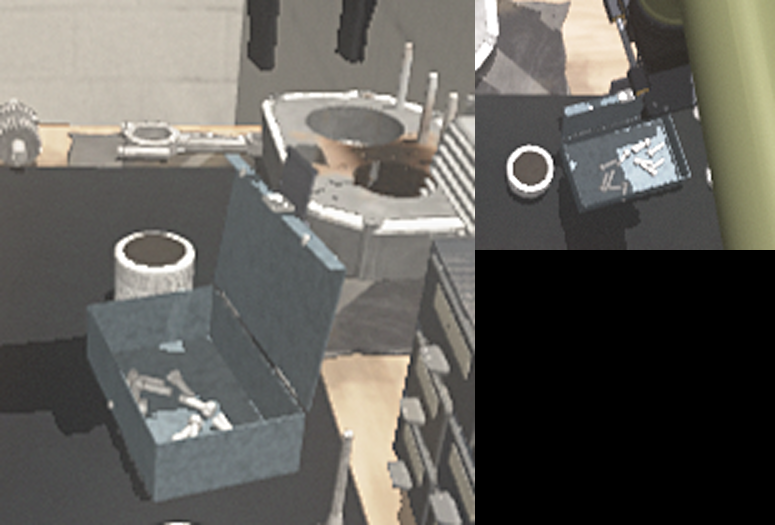

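drive_tool:
  plan:
    - [[0.025,0,0.003,0,0.01,0,0.4],[0.03,0.002,0,0,0,0,0.4],[0.025,0,0,0,0,0,0.4],[0.012,0,0,0,0,0,0.4],[0,0,0,0,0,0,0.4]]

```text
time_s: 2.97
position: [0.6926, -0.0485, 0.1889]
eef_rot: [-0.216, 1.573, 0.215]
force: [0.1, 0.3, -0.6]
opening: 0.599
```

```bash
python3 shot.py a3
```

```text
2.9667 pos [ 0.6926 -0.0485  0.1889] force [ 0.07  0.34 -0.61] q [ 0.43  0.5  -0.58  1.34  0.27  1.39  0.13]
TCP box: xb 0.0698 yb -0.0023 z 0.1889 Xax [-0.013 -0.003 -1.   ] Zax [ 0.963  0.271 -0.013]
(525, 775, 3)
```

View pics/a3.png

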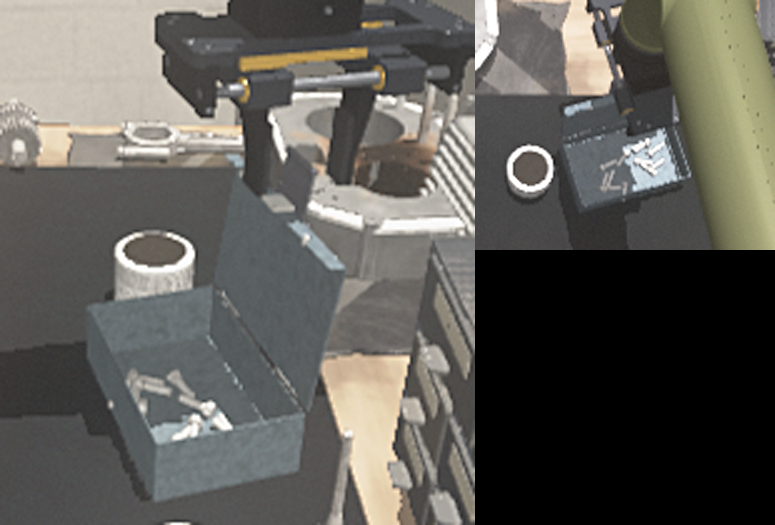

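```bash
cat >> h.py <<'E'
def deltas(poses,p=None,R=None):
    if p is None: p,R,_=now()
    rows=[]
    for q,Q in poses:
        w=Ro.from_matrix(R.T@Q).as_rotvec();t=R.T@(q-p)
        r=np.round(np.r_[t,w],4);rows.append(r)
        p=p+R@r[:3];R=R@Ro.from_rotvec(r[3:]).as_matrix()
    return rows
def show(rows,c): print(', '.join('['+', '.join('%g'%v for v in r)+', %g]'%c for r in rows))
def pushpose(th,r=.124,h=-.022,a=None):
    P=lid(r,0,h,th);return tgt(P[0],0,P[2]+.009,np.pi/2-th if a is None else a)
E
python3 - <<'E'
from h import *
poses=[]
p0,R0,_=now()
print(pushpose(1.684,a=0)[0],p0)
ths=[1.684]*2+list(np.linspace(1.66,1.40,12))
P=[tgt(.060,0,.188,0),tgt(.052,0,.188,0)]
for t in np.linspace(1.64,1.3,18): P.append(pushpose(t,a=max(0,np.pi/2-t)))
show(deltas(P),.4)
E
```

```text
[ 0.67112586 -0.0521792   0.18769148] [ 0.69439921 -0.04787039  0.19254827]
[0.0046, 0.0022, -0.0117, -0.0017, -0.0078, 0.0007, 0.4], [0, -0, -0.008, -0, 0, 0, 0.4], [0.0008, -0, -0.0094, -0, 0, 0, 0.4], [0.0003, -0, -0.0025, -0, 0, 0, 0.4], [0.0003, -0, -0.0025, -0, 0, 0, 0.4], [0.0004, -0, -0.0024, -0, 0, 0, 0.4], [0.0005, -0, -0.0025, -0, -0.0108, 0, 0.4], [0.0004, -0, -0.0025, -0, -0.02, 0, 0.4], [0.0005, -0, -0.0025, -0, -0.02, 0, 0.4], [0.0005, -0, -0.0024, -0, -0.02, 0, 0.4], [0.0004, -0, -0.0025, -0, -0.02, 0, 0.4], [0.0005, -0, -0.0025, -0, -0.02, 0, 0.4], [0.0005, -0, -0.0025, -0, -0.02, 0, 0.4], [0.0004, -0, -0.0024, -0, -0.02, 0, 0.4], [0.0005, -0, -0.0025, -0, -0.02, 0, 0.4], [0.0005, -0, -0.0025, -0, -0.02, 0, 0.4], [0.0004, -0, -0.0025, -0, -0.02, 0, 0.4], [0.0005, -0, -0.0025, -0, -0.02, 0, 0.4], [0.0005, -0, -0.0024, -0, -0.02, 0, 0.4], [0.0004, -0, -0.0025, -0, -0.02, 0, 0.4]
```

drive_tool:
  plan:
    - [[0.0045,0.002,-0.011,0,-0.008,0,0.4],[0,0,-0.006,0,0,0,0.4],[0,0,-0.004,0,0,0,0.4],[0,0,-0.004,0,0,0,0.4],[0,0,-0.004,0,0,0,0.4],[0.0003,0,-0.0025,0,0,0,0.4],[0.0004,0,-0.0025,0,0,0,0.4],[0.0004,0,-0.0025,0,-0.01,0,0.4],[0.0004,0,-0.0025,0,-0.02,0,0.4],[0.0004,0,-0.0025,0,-0.02,0,0.4]]

```text
time_s: 3.9
position: [0.6528, -0.0564, 0.184]
eef_rot: [-0.21, 1.511, 0.221]
force: [-0.1, -0.1, 0.3]
opening: 0.598
```

```bash
python3 shot.py a4
```

```text
3.9 pos [ 0.6528 -0.0564  0.184 ] force [-0.08 -0.15  0.31] q [ 0.53  0.38 -0.61  1.52  0.21  1.27  0.18]
TCP box: xb 0.0294 yb 0.0010 z 0.1840 Xax [ 0.047  0.014 -0.999] Zax [0.961 0.272 0.049]
(525, 775, 3)
```

View pics/a4.png

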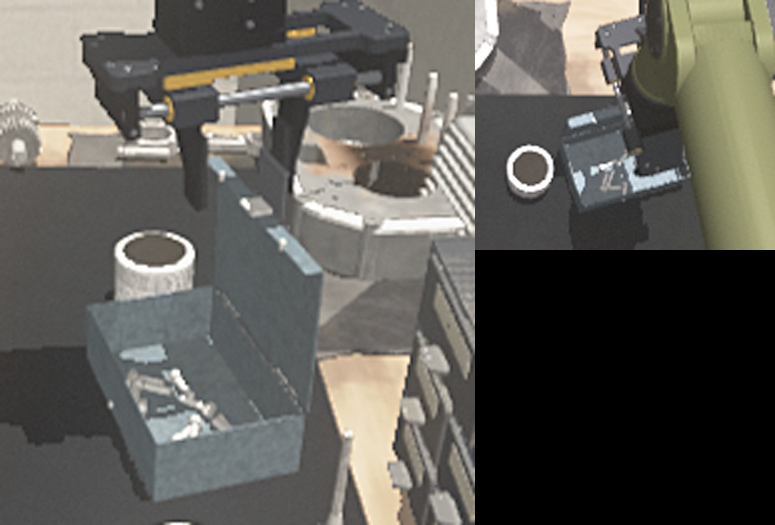

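Run:
```python
from h import *
P=[pushpose(t) for t in np.linspace(1.505,1.28,10)]
show(deltas(P),.4)
```

```text
[-0.0003, -0.0003, -0.0023, -0.0013, -0.0184, 0.0007, 0.4], [0.0006, -0, -0.0031, -0, -0.025, -0, 0.4], [0.0006, -0, -0.0031, -0, -0.025, -0, 0.4], [0.0006, -0, -0.0031, -0, -0.025, -0, 0.4], [0.0006, -0, -0.0031, -0, -0.025, -0, 0.4], [0.0005, -0, -0.0031, -0, -0.025, -0, 0.4], [0.0006, -0, -0.0031, -0, -0.025, -0, 0.4], [0.0006, -0, -0.0031, -0, -0.025, -0, 0.4], [0.0006, -0, -0.0031, -0, -0.025, -0, 0.4], [0.0006, -0, -0.0031, -0, -0.025, -0, 0.4]
```

drive_tool:
  plan:
    - [[0,0,-0.0025,0,-0.02,0,0.4],[0.0006,0,-0.003,0,-0.025,0,0.4],[0.0006,0,-0.003,0,-0.025,0,0.4],[0.0006,0,-0.003,0,-0.025,0,0.4],[0.0006,0,-0.003,0,-0.025,0,0.4],[0.0006,0,-0.003,0,-0.025,0,0.4],[0.0006,0,-0.003,0,-0.025,0,0.4],[0.0006,0,-0.003,0,-0.025,0,0.4],[0.0006,0,-0.003,0,-0.025,0,0.4],[0,0,0,0,0,0,0.4]]

```text
time_s: 4.83
position: [0.6269, -0.0642, 0.1749]
eef_rot: [-0.179, 1.296, 0.234]
force: [-0.2, 0.4, -0.2]
opening: 0.6
```

```bash
python3 shot.py a5;python3 - <<'E'
from h import *
P=[pushpose(t) for t in np.linspace(1.28,1.18,5)]
show(deltas(P),.4)
E
```

```text
4.8333 pos [ 0.6269 -0.0642  0.1749] force [-0.22  0.41 -0.19] q [ 0.7   0.18 -0.64  1.78  0.02  0.96  0.35]
TCP box: xb 0.0023 yb 0.0004 z 0.1749 Xax [ 0.253  0.071 -0.965] Zax [0.929 0.262 0.263]
(525, 775, 3)
[0, -0.0005, -0.0046, -0.0009, -0.0236, 0.0006, 0.4], [0.0006, -0, -0.0031, 0, -0.025, -0, 0.4], [0.0006, -0, -0.003, 0, -0.025, -0, 0.4], [0.0006, -0, -0.0031, 0, -0.025, -0, 0.4], [0.0006, -0, -0.0031, 0, -0.025, -0, 0.4]
```

View pics/a5.png

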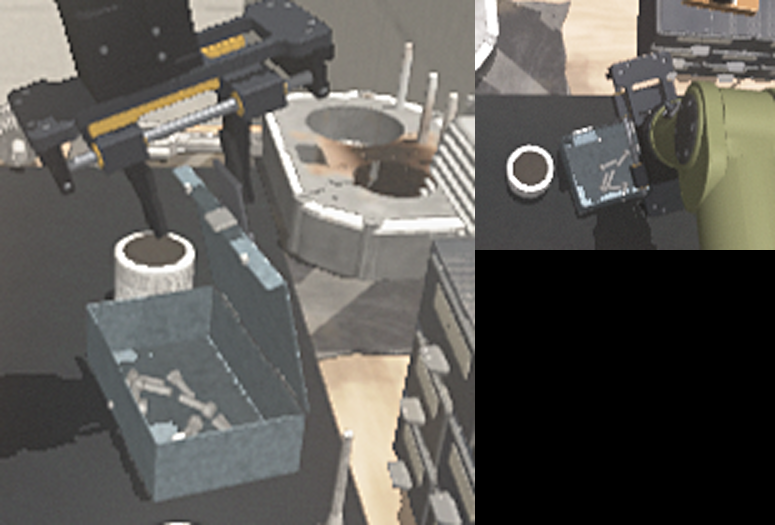

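Run:
```python
from kin import *
import json
sg=(-1,)*4
D=[json.loads(l) for l in open('log.jsonl')]+[[[1.36009345,0.32181194,-0.07009583,1.45165059,0.02259325,1.37081091,-0.05691076],[0.14473226,-0.63311916,0.22148104],0]]
for mask in([1,1,1,1,0,0,0],[1,1,1,1,1,0,0],[1,1,1,1,0,1,0],[1,1,1,1,1,1,0],[1]*7):
    m=np.array(mask)
    f=lambda P:np.concatenate([fk(d[0],P*m,sg)[0]-d[1] for d in D])
    r=least_squares(f,[.3,.4,.4,.3,0,0,0]);print(mask,(r.x*m).round(4),np.abs(r.fun).max())
# general: offsets 3-vec after each of links
def fk2(q,V):
    V=V.reshape(-1,3);Q=np.eye(3);p=np.zeros(3)+[0,0,0]
    for i in range(7):
        Q=Q@(Rz(-q[i]) if i%2==0 else Ry(q[i]));p=p+Q@V[i]
    return p
f=lambda V:np.concatenate([fk2(d[0],V)-d[1] for d in D]+[V*1e-5])
r=least_squares(f,np.zeros(21),x_scale=1);print(r.x.reshape(-1,3).round(3),np.abs(r.fun[:3*len(D)]).max())
```

```text
[1, 1, 1, 1, 0, 0, 0] [0.1811 0.5561 0.4766 0.3916 0.     0.     0.    ] 0.021666924926448033
[1, 1, 1, 1, 1, 0, 0] [ 0.1939  0.5602  0.5026  0.4122 -0.0298  0.      0.    ] 0.021090174235970593
[1, 1, 1, 1, 0, 1, 0] [ 0.064   0.5549  0.4635  0.3484  0.     -0.0746  0.    ] 0.022220233023939773
[1, 1, 1, 1, 1, 1, 0] [ 0.076   0.559   0.4899  0.3689 -0.0303 -0.0754  0.    ] 0.021638353422799017
[1, 1, 1, 1, 1, 1, 1] [ 0.1214  0.5518  0.4952  0.3758 -0.0084 -0.0518  0.0196] 0.022735889846781515
[[ 0.    -0.008  0.249]
 [-0.    -0.008  0.234]
 [ 0.    -0.005  0.234]
 [-0.    -0.005  0.257]
 [ 0.    -0.     0.257]
 [ 0.    -0.     0.184]
 [ 0.    -0.     0.184]] 3.089472351558431e-09
```

```bash
cat >> kin.py <<'E'
V0=np.array([[0,-.008,.249],[0,-.008,.234],[0,-.005,.234],[0,-.005,.257],[0,0,.257],[0,0,.184],[0,0,.184]])
C=np.array([[0,0,-1],[0,1,0],[1,0,0.]])
LO=np.array([-2.86,-.3,-1.38,.06,-1.56,.09,-2.69]);HI=np.array([2.86,2.09,1.24,2.45,4.7,2.05,2.69])
def FK(q):
    Q=np.eye(3);p=np.zeros(3)
    for i in range(7):
        Q=Q@(Rz(-q[i]) if i%2==0 else Ry(q[i]));p=p+Q@V0[i]
    return p,Q@C
def ik(p,R,q0,reg=.02):
    f=lambda q:np.r_[(lambda P:np.r_[(P[0]-p)*10,Ro.from_matrix(R.T@P[1]).as_rotvec()*3])(FK(q)),reg*(q-q0)]
    r=least_squares(f,np.clip(q0,LO+1e-3,HI-1e-3),bounds=(LO,HI));P=FK(r.x)
    return r.x,np.linalg.norm(P[0]-p),np.linalg.norm(Ro.from_matrix(R.T@P[1]).as_rotvec())
G=.052
def catchpose(th,a,s=.014,extra=0,g=G,yaw=BX[2]):
    # bead centre r=.1415,h=.0015 ; front finger inner face touches bead; extra>0 -> finger away from bead
    c=lid(.1415,0,.0015,th);d=np.array([np.sin(a),0,-np.cos(a)]);n=np.array([np.cos(a),0,np.sin(a)])
    t=c-(.0025+extra)*n+s*d+(g/2)*n
    return tgt(t[0],0,t[2]+.009,a,yaw)
E
python3 - <<'E'
from kin import *
p,R,s=now();q0=np.array(s['qpos']);print(FK(q0)[0]-p)
for af in(.6,.75,.9):
  for yaw in(.276,.1):
    q=q0
    for th in(.85,.6,.4,.2,0):
        a=.4+(af-.4)*(.85-th)/.85
        pp,RR=catchpose(th,a,yaw=.276+(yaw-.276)*(.85-th)/.85);q,e,er=ik(pp,RR,q)
        if th in(0,.4,.85):print(af,yaw,th,pp.round(3),q.round(2),round(e,4),round(er,4))
E
```

```text
[0.00051688 0.00054043 0.00014726]
0.6 0.276 0.85 [ 0.616 -0.068  0.166] [ 0.78  0.08 -0.63  1.93 -0.17  0.79  0.53] 0.0 0.0
0.6 0.276 0.4 [ 0.58  -0.078  0.118] [ 0.84  0.01 -0.6   2.13 -0.43  0.6   0.83] 0.0 0.0
0.6 0.276 0 [ 0.569 -0.081  0.065] [ 0.9   0.06 -0.61  2.26 -0.75  0.41  1.2 ] 0.0 0.0001
0.6 0.1 0.85 [ 0.616 -0.068  0.166] [ 0.78  0.08 -0.63  1.93 -0.17  0.79  0.53] 0.0 0.0
0.6 0.1 0.4 [ 0.58  -0.078  0.118] [ 0.82 -0.01 -0.61  2.15 -0.37  0.56  0.67] 0.0 0.0
0.6 0.1 0 [ 0.569 -0.081  0.065] [ 0.83  0.02 -0.62  2.3  -0.59  0.3   0.83] 0.0 0.0001
0.75 0.276 0.85 [ 0.616 -0.068  0.166] [ 0.78  0.08 -0.63  1.93 -0.17  0.79  0.53] 0.0 0.0
0.75 0.276 0.4 [ 0.58  -0.078  0.12 ] [ 0.85 -0.02 -0.57  2.19 -0.62  0.54  1.03] 0.0 0.0001
0.75 0.276 0 [ 0.568 -0.081  0.069] [ 0.91  0.05 -0.55  2.36 -1.32  0.41  1.81] 0.0 0.0002
0.75 0.1 0.85 [ 0.616 -0.068  0.166] [ 0.78  0.08 -0.63  1.93 -0.17  0.79  0.53] 0.0 0.0
0.75 0.1 0.4 [ 0.58  -0.078  0.12 ] [ 0.82 -0.05 -0.57  2.21 -0.56  0.49  0.86] 0.0 0.0001
0.75 0.1 0 [ 0.568 -0.081  0.069] [ 0.8  -0.01 -0.54  2.41 -1.47  0.24  1.73] 0.0001 0.0004
0.9 0.276 0.85 [ 0.616 -0.068  0.166] [ 0.78  0.08 -0.63  1.93 -0.17  0.79  0.53] 0.0 0.0
0.9 0.276 0.4 [ 0.58  -0.078  0.122] [ 0.84 -0.05 -0.52  2.25 -0.84  0.51  1.25] 0.0 0.0001
0.9 0.276 0 [ 0.567 -0.082  0.073] [ 1.78  0.35 -1.38  2.41 -1.56  0.27  2.28] 0.0016 0.0133
0.9 0.1 0.85 [ 0.616 -0.068  0.166] [ 0.78  0.08 -0.63  1.93 -0.17  0.79  0.53] 0.0 0.0
0.9 0.1 0.4 [ 0.58  -0.078  0.122] [ 0.79 -0.07 -0.52  2.27 -0.79  0.44  1.09] 0.0 0.0001
0.9 0.1 0 [ 0.567 -0.082  0.073] [-0.21 -0.07  0.51  2.45 -1.56  0.29  1.87] 0.0151 0.0964
```

drive_tool:
  plan:
    - [[0,0,-0.004,0,-0.024,0,0.4],[0.0006,0,-0.003,0,-0.025,0,0.4],[0.0006,0,-0.003,0,-0.025,0,0.4],[0.0006,0,-0.003,0,-0.025,0,0.4]]

```text
time_s: 5.27
position: [0.6177, -0.0662, 0.1705]
eef_rot: [-0.166, 1.194, 0.242]
force: [0.6, 0.6, 0.3]
opening: 0.6
```

```bash
python3 shot.py a6
```

```text
5.2667 pos [ 0.6177 -0.0662  0.1705] force [0.61 0.59 0.3 ] q [ 0.78  0.1  -0.65  1.89 -0.12  0.83  0.48]
TCP box: xb -0.0071 yb 0.0011 z 0.1705 Xax [ 0.346  0.098 -0.933] Zax [0.898 0.255 0.36 ]
(525, 775, 3)
```

View pics/a6.png

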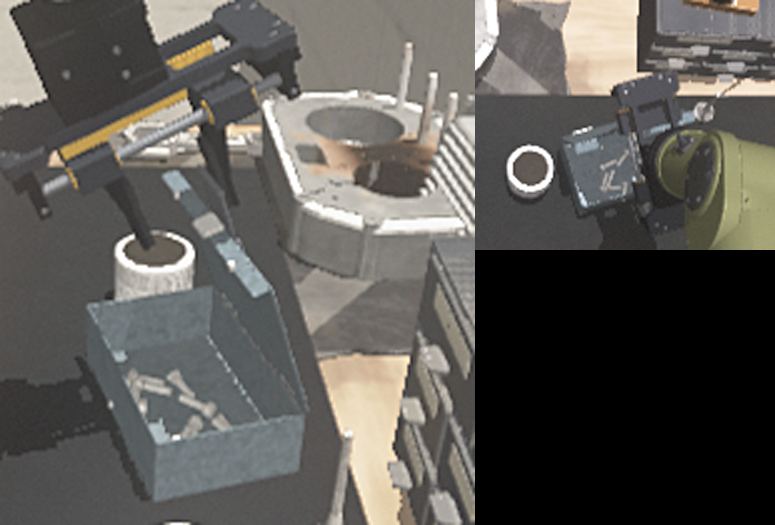

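drive_tool:
  plan:
    - [[0.002,0,0.002,0,0,0,0.4],[0.002,0,0.004,0,0,0,0.4]]

```text
time_s: 5.53
position: [0.6245, -0.0647, 0.1689]
eef_rot: [-0.166, 1.196, 0.241]
force: [-0.2, 0.2, 0.4]
opening: 0.602
```

```bash
python3 shot.py a7
python3 - <<'E'
from h import *
for t in np.arange(1.3,.6,-.05): print(round(t,2),((proj('side',b2w(np.array([lid(.109,-.084,-.01,t),lid(.109,-.084,0,t),lid(.109,.084,0,t)]),*BX))-[240,120])*2.5).round().tolist())
E
```

```text
5.5333 pos [ 0.6245 -0.0647  0.1689] force [-0.19  0.22  0.37] q [ 0.76  0.12 -0.65  1.88 -0.1   0.83  0.46]
TCP box: xb -0.0001 yb 0.0006 z 0.1689 Xax [ 0.345  0.097 -0.933] Zax [0.898 0.254 0.359]
(525, 775, 3)
1.3 [[270.0, 289.0], [285.0, 283.0], [189.0, 165.0]]
1.25 [[262.0, 293.0], [277.0, 287.0], [182.0, 168.0]]
1.2 [[255.0, 298.0], [269.0, 290.0], [176.0, 171.0]]
1.15 [[247.0, 302.0], [261.0, 295.0], [169.0, 174.0]]
1.1 [[239.0, 307.0], [254.0, 299.0], [163.0, 178.0]]
1.05 [[232.0, 313.0], [246.0, 304.0], [156.0, 182.0]]
1.0 [[225.0, 318.0], [238.0, 309.0], [150.0, 186.0]]
0.95 [[218.0, 324.0], [231.0, 314.0], [144.0, 190.0]]
0.9 [[211.0, 330.0], [224.0, 320.0], [139.0, 195.0]]
0.85 [[205.0, 336.0], [217.0, 326.0], [133.0, 200.0]]
0.8 [[199.0, 343.0], [211.0, 332.0], [128.0, 205.0]]
0.75 [[193.0, 349.0], [205.0, 338.0], [123.0, 210.0]]
0.7 [[188.0, 356.0], [199.0, 344.0], [118.0, 215.0]]
0.65 [[183.0, 363.0], [193.0, 351.0], [114.0, 221.0]]
```

View pics/a7.png

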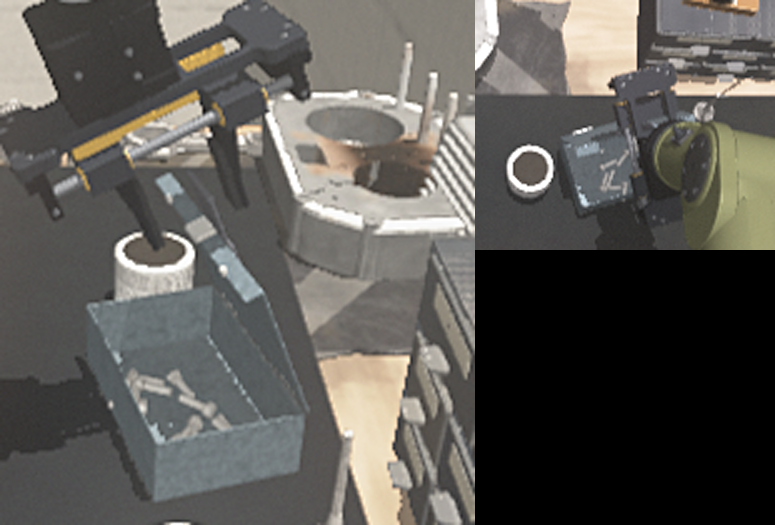

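```bash
cat >> kin.py <<'E'
def boxpose():
    p,R,s=now();xb=b2w([0,0,0],*BX)[0];d=p-xb;c,sn=np.cos(BX[2]),np.sin(BX[2])
    f=np.array([c,sn,0])
    return np.array([d@f,p[2]-.009]),np.arctan2(R[:,0]@f,-R[2,0]),d@np.array([-sn,c,0])
def contact(dz=0,dx=0,g=G):
    P,a,yb=boxpose();d=np.array([np.sin(a),-np.cos(a)]);n=np.array([np.cos(a),np.sin(a)])
    P=P+dz*n+dx*d
    from scipy.optimize import brentq
    f=lambda t:(lid(.1415,0,.0015,t)[[0,2]]-P)@n+g/2-.0025
    ts=np.linspace(1.7,-.2,400);v=[f(t) for t in ts]
    for i in range(399):
        if v[i]>0>=v[i+1]:
            t=brentq(f,ts[i],ts[i+1]);return t,(P-lid(.1415,0,.0015,t)[[0,2]])@d,a,yb
    return None,a,yb
E
python3 -c "
from kin import *
for dz,dx in((0,0),(.008,0),(.008,.005),(.015,.003)): print(dz,dx,contact(dz,dx))"
```

```text
0 0 (0.9301679450221181, np.float64(0.017036508741395194), np.float64(0.36781186751630845), np.float64(0.001232513193370851))
0.008 0 (0.9882823237598293, np.float64(0.018936333079533713), np.float64(0.36781186751630845), np.float64(0.001232513193370851))
0.008 0.005 (0.9882823237598293, np.float64(0.023936333079533707), np.float64(0.36781186751630845), np.float64(0.001232513193370851))
0.015 0.003 (1.0385576864325288, np.float64(0.023202630102264928), np.float64(0.36781186751630845), np.float64(0.001232513193370851))
```

drive_tool:
  plan:
    - [[0,0,0.001,0,0,0,0.4],[0,0,0,0,0,0,0.4],[0,0,0,0,0,0,0.4],[0,0,0,0,0,0,0.4],[0,0,0,0,0,0,0.4]]

```text
time_s: 6.05
position: [0.6246, -0.0646, 0.1688]
eef_rot: [-0.166, 1.196, 0.241]
force: [0.3, -0.8, 0.2]
opening: 0.599
```

```bash
python3 shot.py a8; python3 -c "
from kin import *
print(contact())"
```

```text
6.05 pos [ 0.6246 -0.0646  0.1688] force [ 0.27 -0.81  0.19] q [ 0.76  0.12 -0.65  1.88 -0.1   0.83  0.46]
TCP box: xb -0.0000 yb 0.0007 z 0.1688 Xax [ 0.345  0.097 -0.933] Zax [0.898 0.254 0.359]
(525, 775, 3)
(0.9253399842639228, np.float64(0.016593969443108893), np.float64(0.3669339343140297), np.float64(0.0006192857193750011))
```

View pics/a8.png

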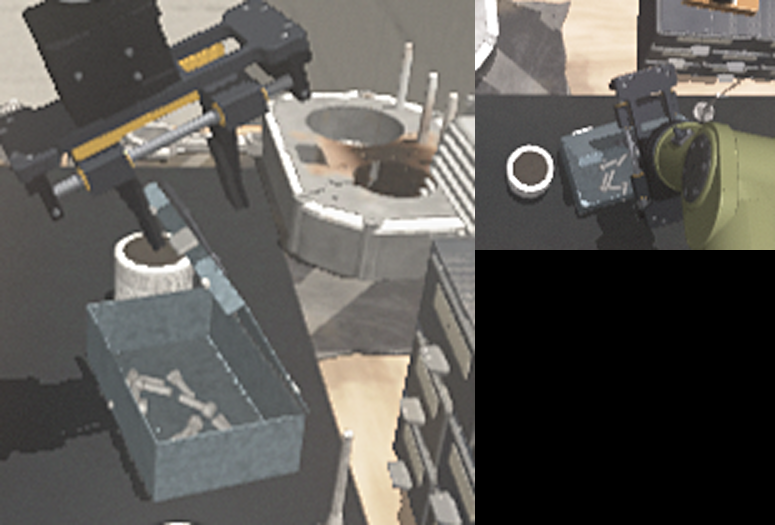

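drive_tool:
  plan:
    - [[0,0,0,0,0,0,0.4],[0,0,0,0,0,0,0.4],[0,0,0,0,0,0,0.4],[0,0,0,0,0,0,0.4],[0,0,0,0,0,0,0.4],[0,0,0,0,0,0,0.4]]

```text
time_s: 6.65
position: [0.6245, -0.0647, 0.1688]
eef_rot: [-0.166, 1.196, 0.241]
force: [-0.9, -0.5, 0.5]
opening: 0.601
```

```bash
python3 shot.py a9
python3 - <<'E'
from kin import *
print(contact())
P=[catchpose(t,a,s=.016) for t,a in zip(np.linspace(.91,.0,56),np.linspace(.37,.58,56))]
show(deltas(P)[:20],.4)
E
```

```text
6.65 pos [ 0.6245 -0.0647  0.1688] force [-0.89 -0.46  0.49] q [ 0.76  0.12 -0.65  1.88 -0.1   0.83  0.46]
TCP box: xb -0.0001 yb 0.0006 z 0.1688 Xax [ 0.345  0.097 -0.934] Zax [0.898 0.254 0.359]
(525, 775, 3)
(0.9246791481773705, np.float64(0.016659211315548914), np.float64(0.3667013499111125), np.float64(0.0006531770922459443))
[-0.0002, -0.0007, -0.0019, -0.0005, -0.0033, 0.0003, 0.4], [0.0006, 0, -0.0022, -0, -0.0038, -0, 0.4], [0.0006, 0, -0.0022, -0, -0.0038, -0, 0.4], [0.0006, 0, -0.0022, -0, -0.0039, -0, 0.4], [0.0007, 0, -0.0021, -0, -0.0038, -0, 0.4], [0.0007, 0, -0.0022, -0, -0.0038, -0, 0.4], [0.0007, 0, -0.0021, -0, -0.0038, -0, 0.4], [0.0008, 0, -0.0021, -0, -0.0038, -0, 0.4], [0.0007, 0, -0.0022, -0, -0.0038, -0, 0.4], [0.0008, 0, -0.0021, -0, -0.0039, -0, 0.4], [0.0009, 0, -0.002, -0, -0.0038, -0, 0.4], [0.0008, 0, -0.0021, -0, -0.0038, -0, 0.4], [0.0009, 0, -0.0021, -0, -0.0038, -0, 0.4], [0.0009, 0, -0.0021, -0, -0.0038, -0, 0.4], [0.0009, 0, -0.002, -0, -0.0039, -0, 0.4], [0.001, 0, -0.002, -0, -0.0038, -0, 0.4], [0.001, 0, -0.002, -0, -0.0038, -0, 0.4], [0.001, 0, -0.002, -0, -0.0038, -0, 0.4], [0.0011, 0, -0.002, -0, -0.0038, -0, 0.4], [0.001, 0, -0.002, -0, -0.0038, -0, 0.4]
```

View pics/a9.png

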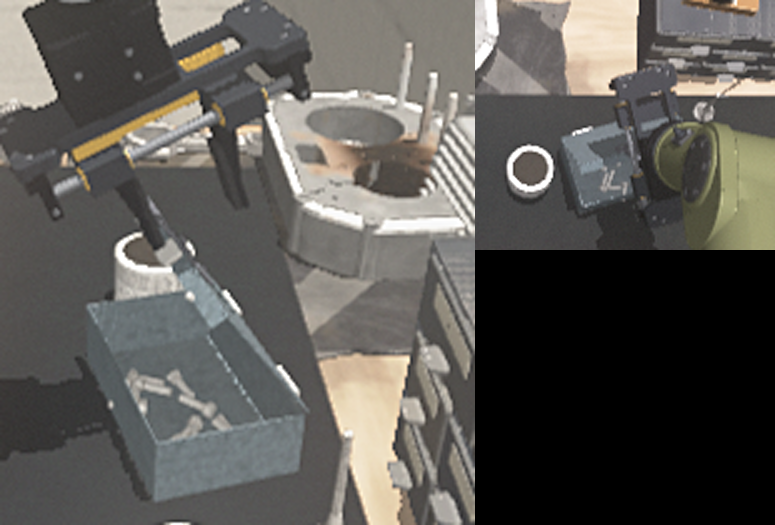

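drive_tool:
  plan:
    - [[0,0,-0.001,0,-0.003,0,0.4],[0.0005,0,-0.002,0,-0.004,0,0.4],[0.0006,0,-0.0022,0,-0.004,0,0.4],[0.0007,0,-0.0022,0,-0.004,0,0.4],[0.0007,0,-0.0022,0,-0.004,0,0.4],[0.0007,0,-0.0021,0,-0.004,0,0.4],[0.0007,0,-0.0021,0,-0.004,0,0.4],[0.0008,0,-0.0021,0,-0.004,0,0.4]]

```text
time_s: 7.42
position: [0.6119, -0.0682, 0.1584]
eef_rot: [-0.161, 1.165, 0.243]
force: [-0.4, -0.1, 0.4]
opening: 0.599
```

```bash
python3 shot.py b1
python3 - <<'E'
from kin import *
print(contact())
E
```

```text
7.4167 pos [ 0.6119 -0.0682  0.1584] force [-0.43 -0.06  0.38] q [ 0.8   0.08 -0.65  1.94 -0.17  0.78  0.53]
TCP box: xb -0.0132 yb 0.0007 z 0.1584 Xax [ 0.373  0.105 -0.922] Zax [0.887 0.251 0.388]
(525, 775, 3)
(0.796425775140913, np.float64(0.016637597547867703), np.float64(0.39703404983198515), np.float64(0.000665144231544769))
```

View pics/b1.png

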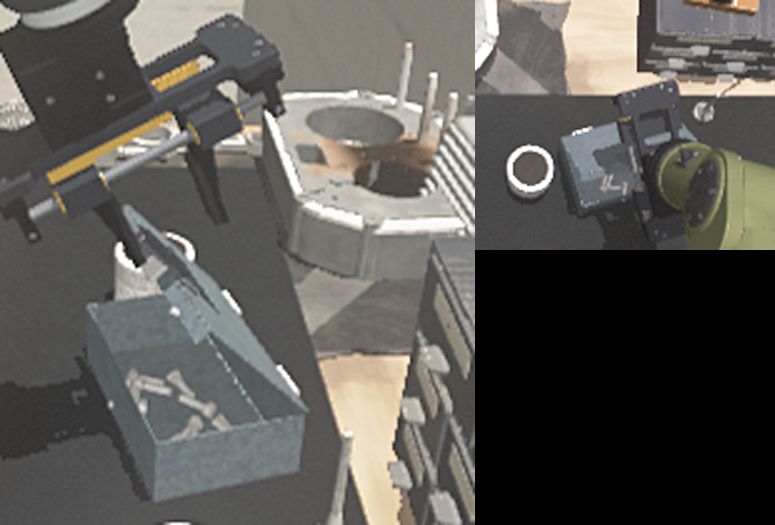

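Run:
```python
from kin import *
t0,s0,a0,_=contact()
N=40
P=[catchpose(t,a,s=.0165) for t,a in zip(np.linspace(t0,-.02,N+1)[1:],np.linspace(a0,.58,N+1)[1:])]
R=deltas(P)
for k in range(0,N,10): show(R[k:k+10],.4)
```

```text
[0.0008, -0.0007, -0.0026, -0.001, -0.0046, 0.0002, 0.4], [0.001, 0, -0.0026, -0, -0.0045, 0, 0.4], [0.0011, 0, -0.0026, -0, -0.0046, 0, 0.4], [0.001, 0, -0.0025, -0, -0.0046, 0, 0.4], [0.0012, 0, -0.0026, -0, -0.0046, 0, 0.4], [0.0011, 0, -0.0025, -0, -0.0045, 0, 0.4], [0.0012, 0, -0.0025, -0, -0.0046, 0, 0.4], [0.0013, 0, -0.0025, -0, -0.0046, 0, 0.4], [0.0013, 0, -0.0024, -0, -0.0046, 0, 0.4], [0.0013, 0, -0.0024, -0, -0.0045, 0, 0.4]
[0.0014, 0, -0.0025, -0, -0.0046, 0, 0.4], [0.0014, 0, -0.0023, -0, -0.0046, 0, 0.4], [0.0014, 0, -0.0024, -0, -0.0046, 0, 0.4], [0.0015, 0, -0.0023, -0, -0.0045, 0, 0.4], [0.0015, 0, -0.0024, -0, -0.0046, 0, 0.4], [0.0016, 0, -0.0022, -0, -0.0046, 0, 0.4], [0.0016, 0, -0.0023, -0, -0.0046, 0, 0.4], [0.0016, 0, -0.0022, -0, -0.0045, 0, 0.4], [0.0017, 0, -0.0022, -0, -0.0046, 0, 0.4], [0.0017, 0, -0.0022, -0, -0.0046, 0, 0.4]
[0.0017, 0, -0.0021, -0, -0.0046, 0, 0.4], [0.0018, 0, -0.0022, -0, -0.0045, 0, 0.4], [0.0018, 0, -0.002, -0, -0.0046, 0, 0.4], [0.0018, 0, -0.0021, -0, -0.0046, 0, 0.4], [0.0019, 0, -0.002, -0, -0.0046, 0, 0.4], [0.0019, 0, -0.002, -0, -0.0045, 0, 0.4], [0.0019, 0, -0.002, -0, -0.0046, 0, 0.4], [0.002, 0, -0.0019, -0, -0.0046, 0, 0.4], [0.002, 0, -0.0019, -0, -0.0046, 0, 0.4], [0.0021, 0, -0.0019, -0, -0.0045, 0, 0.4]
[0.002, 0, -0.0018, -0, -0.0046, 0, 0.4], [0.0021, 0, -0.0018, -0, -0.0046, 0, 0.4], [0.0021, 0, -0.0017, -0, -0.0045, 0, 0.4], [0.0022, 0, -0.0018, -0, -0.0046, 0, 0.4], [0.0022, 0, -0.0016, -0, -0.0046, 0, 0.4], [0.0022, 0, -0.0017, -0, -0.0046, 0, 0.4], [0.0022, 0, -0.0016, -0, -0.0045, 0, 0.4], [0.0023, 0, -0.0016, -0, -0.0046, 0, 0.4], [0.0023, 0, -0.0015, -0, -0.0046, 0, 0.4], [0.0023, 0, -0.0015, -0, -0.0046, 0, 0.4]
```

drive_tool:
  plan:
    - [[0.0008,0,-0.0022,0,-0.0045,0,0.4],[0.001,0,-0.0024,0,-0.0045,0,0.4],[0.001,0,-0.0025,0,-0.0045,0,0.4],[0.001,0,-0.0025,0,-0.0045,0,0.4],[0.0012,0,-0.0025,0,-0.0045,0,0.4],[0.0012,0,-0.0025,0,-0.0045,0,0.4],[0.0012,0,-0.0025,0,-0.0045,0,0.4],[0.0013,0,-0.0025,0,-0.0045,0,0.4],[0.0013,0,-0.0024,0,-0.0045,0,0.4],[0.0013,0,-0.0024,0,-0.0045,0,0.4]]

```text
time_s: 8.35
position: [0.5949, -0.073, 0.1381]
eef_rot: [-0.155, 1.12, 0.245]
force: [-0.1, -0.5, -0.2]
opening: 0.602
```

```bash
python3 shot.py b2
python3 - <<'E'
from kin import *
print(contact())
for t in np.arange(.7,-.05,-.1): print(round(t,2),((proj('side',b2w(np.array([lid(.109,-.084,-.01,t),lid(.109,-.084,0,t),lid(.109,.084,0,t)]),*BX))-[240,120])*2.5).round().tolist())
E
```

```text
8.35 pos [ 0.5949 -0.073   0.1381] force [-0.12 -0.46 -0.21] q [ 0.84  0.04 -0.64  2.04 -0.27  0.69  0.65]
TCP box: xb -0.0309 yb 0.0007 z 0.1381 Xax [ 0.413  0.117 -0.903] Zax [0.869 0.246 0.429]
(525, 775, 3)
(0.5987514193174629, np.float64(0.017134523955267388), np.float64(0.4419781509691657), np.float64(0.0007980410015732597))
0.7 [[188.0, 356.0], [199.0, 344.0], [118.0, 215.0]]
0.6 [[178.0, 370.0], [188.0, 357.0], [110.0, 227.0]]
0.5 [[170.0, 384.0], [178.0, 371.0], [102.0, 238.0]]
0.4 [[164.0, 398.0], [170.0, 385.0], [96.0, 250.0]]
0.3 [[159.0, 412.0], [164.0, 399.0], [92.0, 263.0]]
0.2 [[156.0, 426.0], [159.0, 413.0], [88.0, 275.0]]
0.1 [[154.0, 439.0], [156.0, 427.0], [86.0, 287.0]]
0.0 [[154.0, 452.0], [155.0, 440.0], [85.0, 299.0]]
```

View pics/b2.png

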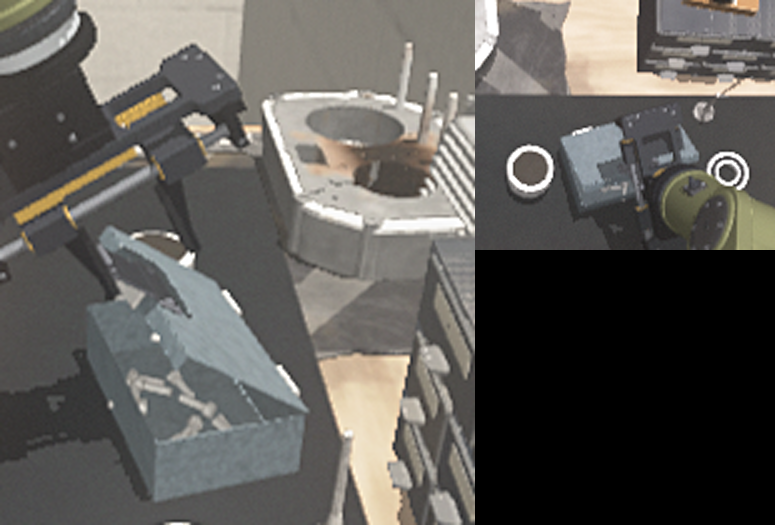

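drive_tool:
  plan:
    - [[0.0012,0,-0.0022,0,-0.0045,0,0.4],[0.0013,0,-0.0023,0,-0.0045,0,0.4],[0.0013,0,-0.0023,0,-0.0045,0,0.4],[0.0014,0,-0.0023,0,-0.0045,0,0.4],[0.0014,0,-0.0023,0,-0.0045,0,0.4],[0.0015,0,-0.0023,0,-0.0045,0,0.4],[0.0015,0,-0.0023,0,-0.0045,0,0.4],[0.0016,0,-0.0022,0,-0.0045,0,0.4],[0.0016,0,-0.0022,0,-0.0045,0,0.4],[0.0016,0,-0.0022,0,-0.0045,0,0.4]]

```text
time_s: 9.28
position: [0.5816, -0.0768, 0.115]
eef_rot: [-0.149, 1.076, 0.248]
force: [-0.7, -0.7, 0.8]
opening: 0.598
```

```bash
python3 shot.py b3
python3 - <<'E'
from kin import *
print(contact())
t0,s0,a0,_=contact()
N=26
P=[catchpose(t,a,s=.016) for t,a in zip(np.linspace(t0,0,N+1)[1:],np.linspace(a0,.58,N+1)[1:])]
R=deltas(P)
for k in range(0,N,10): show(R[k:k+10],.4)
E
```

```text
9.2833 pos [ 0.5816 -0.0768  0.115 ] force [-0.7  -0.67  0.83] q [ 0.86  0.03 -0.63  2.12 -0.39  0.6   0.78]
TCP box: xb -0.0447 yb 0.0007 z 0.1150 Xax [ 0.451  0.127 -0.883] Zax [0.85  0.24  0.469]
(525, 775, 3)
(0.39869252525851784, np.float64(0.016721291215132935), np.float64(0.4869711374470208), np.float64(0.000842476332034174))
[0.0006, -0.0008, -0.0016, -0.0012, -0.0036, -0.0001, 0.4], [0.0013, -0, -0.0016, 0, -0.0036, -0, 0.4], [0.0013, -0, -0.0016, 0, -0.0035, -0, 0.4], [0.0013, -0, -0.0016, 0, -0.0036, -0, 0.4], [0.0014, -0, -0.0016, 0, -0.0036, -0, 0.4], [0.0014, -0, -0.0015, 0, -0.0036, -0, 0.4], [0.0014, -0, -0.0015, 0, -0.0035, -0, 0.4], [0.0014, -0, -0.0015, 0, -0.0036, -0, 0.4], [0.0014, -0, -0.0015, 0, -0.0036, -0, 0.4], [0.0015, -0, -0.0015, 0, -0.0036, -0, 0.4]
[0.0015, -0, -0.0015, 0, -0.0036, -0, 0.4], [0.0014, -0, -0.0014, 0, -0.0035, -0, 0.4], [0.0015, -0, -0.0014, 0, -0.0036, -0, 0.4], [0.0016, -0, -0.0014, 0, -0.0036, -0, 0.4], [0.0015, -0, -0.0014, 0, -0.0036, -0, 0.4], [0.0016, -0, -0.0014, 0, -0.0035, -0, 0.4], [0.0015, -0, -0.0013, 0, -0.0036, -0, 0.4], [0.0016, -0, -0.0013, 0, -0.0036, -0, 0.4], [0.0016, -0, -0.0013, 0, -0.0036, -0, 0.4], [0.0017, -0, -0.0013, 0, -0.0036, -0, 0.4]
[0.0016, -0, -0.0013, 0, -0.0035, -0, 0.4], [0.0017, -0, -0.0012, 0, -0.0036, -0, 0.4], [0.0016, -0, -0.0012, 0, -0.0036, -0, 0.4], [0.0017, -0, -0.0012, 0, -0.0036, -0, 0.4], [0.0017, -0, -0.0012, 0, -0.0036, -0, 0.4], [0.0017, -0, -0.0012, 0, -0.0035, -0, 0.4]
```

View pics/b3.png

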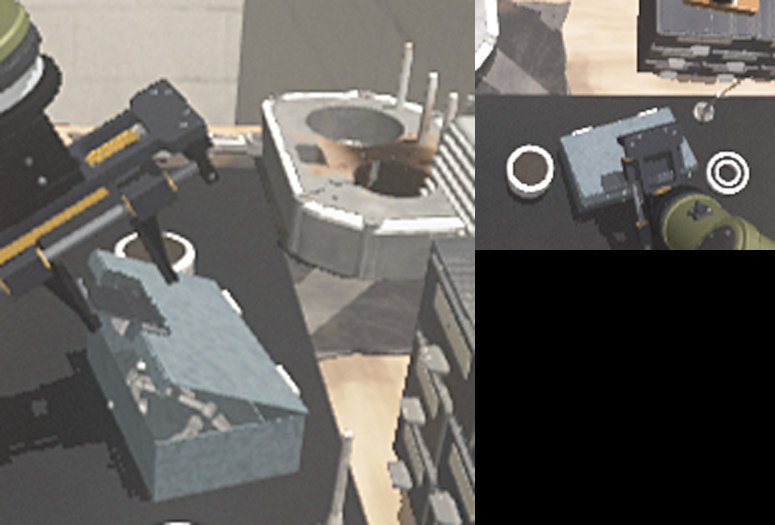

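drive_tool:
  plan:
    - [[0.001,0,-0.0016,0,-0.0036,0,0.4],[0.0013,0,-0.0016,0,-0.0036,0,0.4],[0.0013,0,-0.0016,0,-0.0036,0,0.4],[0.0013,0,-0.0016,0,-0.0036,0,0.4],[0.0014,0,-0.0016,0,-0.0036,0,0.4],[0.0014,0,-0.0015,0,-0.0036,0,0.4],[0.0014,0,-0.0015,0,-0.0036,0,0.4],[0.0014,0,-0.0015,0,-0.0036,0,0.4],[0.0014,0,-0.0015,0,-0.0036,0,0.4],[0.0015,0,-0.0015,0,-0.0036,0,0.4]]

```text
time_s: 10.22
position: [0.5749, -0.0787, 0.0959]
eef_rot: [-0.144, 1.04, 0.25]
force: [-1.5, -0.4, 0.3]
opening: 0.597
```

```bash
python3 shot.py b4
python3 - <<'E'
from kin import *
print(contact())
E
```

```text
10.2167 pos [ 0.5749 -0.0787  0.0959] force [-1.45 -0.41  0.28] q [ 0.88  0.03 -0.63  2.18 -0.48  0.53  0.9 ]
TCP box: xb -0.0517 yb 0.0007 z 0.0959 Xax [ 0.482  0.136 -0.866] Zax [0.833 0.235 0.5  ]
(525, 775, 3)
(0.24912443839713144, np.float64(0.0168225112350772), np.float64(0.5233600622874499), np.float64(0.0008849991210221465))
```

View pics/b4.png

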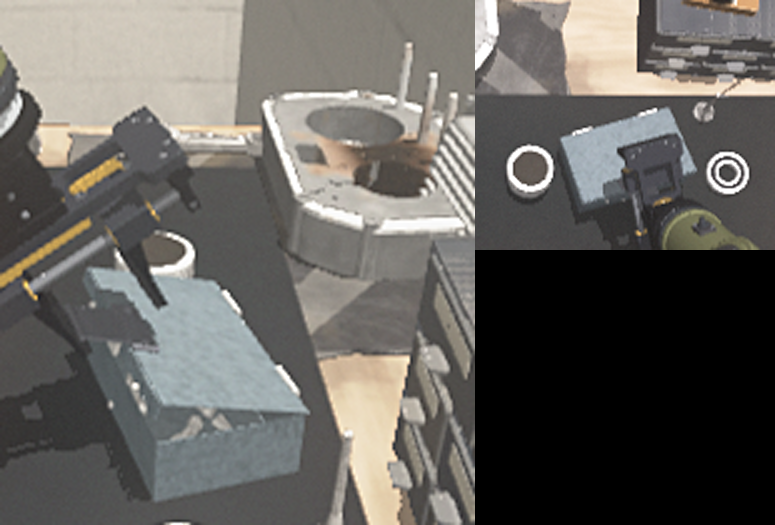

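drive_tool:
  plan:
    - [[0.0012,0,-0.0014,0,-0.0035,0,0.4],[0.0014,0,-0.0014,0,-0.0035,0,0.4],[0.0015,0,-0.0014,0,-0.0035,0,0.4],[0.0015,0,-0.0014,0,-0.0035,0,0.4],[0.0015,0,-0.0014,0,-0.0035,0,0.4],[0.0015,0,-0.0014,0,-0.0035,0,0.4],[0.0015,0,-0.0013,0,-0.0035,0,0.4],[0.0016,0,-0.0013,0,-0.0035,0,0.4],[0.0016,0,-0.0013,0,-0.0035,0,0.4]]

```text
time_s: 11.07
position: [0.5713, -0.0797, 0.0781]
eef_rot: [-0.14, 1.009, 0.251]
force: [-1.2, -1.3, 0.3]
opening: 0.6
```

```bash
python3 shot.py b5
python3 - <<'E'
from kin import *
print(contact())
t0,s0,a0,_=contact()
N=14
P=[catchpose(t,a,s=.016) for t,a in zip(np.linspace(t0,-.03,N+1)[1:],np.linspace(a0,.58,N+1)[1:])]
R=deltas(P)
for k in range(0,N,10): show(R[k:k+10],.4)
E
```

```text
11.0667 pos [ 0.5713 -0.0797  0.0781] force [-1.24 -1.31  0.25] q [ 0.9   0.05 -0.63  2.22 -0.58  0.47  1.02]
TCP box: xb -0.0554 yb 0.0007 z 0.0781 Xax [ 0.508  0.143 -0.85 ] Zax [0.818 0.231 0.527]
(525, 775, 3)
(0.11387993715492661, np.float64(0.016599627980098015), np.float64(0.5549562432568663), np.float64(0.0008417388887546202))
[0.0005, -0.0008, -0.0009, -0.001, -0.0018, 0, 0.4], [0.0011, -0, -0.0008, -0, -0.0018, 0, 0.4], [0.0011, -0, -0.0009, -0, -0.0018, 0, 0.4], [0.0011, -0, -0.0009, -0, -0.0018, 0, 0.4], [0.0011, -0, -0.0008, -0, -0.0017, 0, 0.4], [0.0012, -0, -0.0008, -0, -0.0018, 0, 0.4], [0.0011, -0, -0.0008, -0, -0.0018, 0, 0.4], [0.0012, -0, -0.0009, -0, -0.0018, 0, 0.4], [0.0011, -0, -0.0008, -0, -0.0018, 0, 0.4], [0.0012, -0, -0.0008, -0, -0.0018, 0, 0.4]
[0.0011, -0, -0.0007, -0, -0.0018, 0, 0.4], [0.0012, -0, -0.0008, -0, -0.0018, 0, 0.4], [0.0012, -0, -0.0008, -0, -0.0018, 0, 0.4], [0.0012, -0, -0.0007, -0, -0.0017, 0, 0.4]
```

View pics/b5.png

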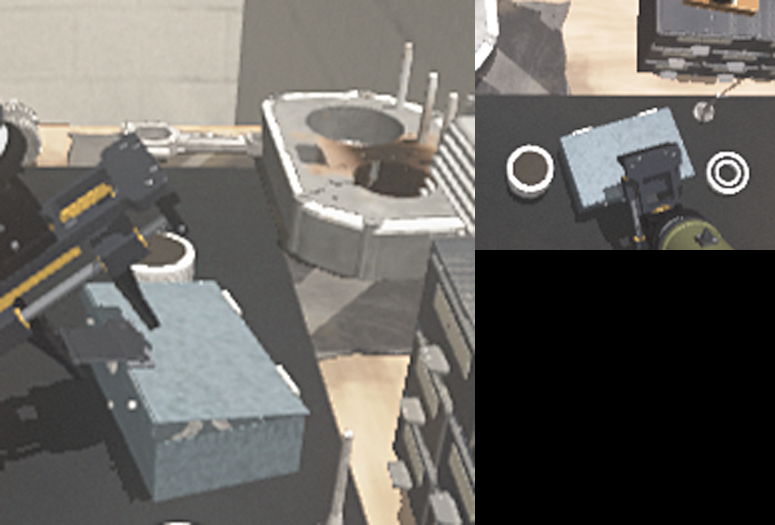

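drive_tool:
  plan:
    - [[0.001,0,-0.0008,0,-0.0018,0,0.4],[0.0011,0,-0.0008,0,-0.0018,0,0.4],[0.0011,0,-0.0008,0,-0.0018,0,0.4],[0.0011,0,-0.0008,0,-0.0018,0,0.4],[0.0011,0,-0.0008,0,-0.0018,0,0.4],[0.0011,0,-0.0008,0,-0.0018,0,0.4],[0.0011,0,-0.0008,0,-0.0018,0,0.4],[0.0011,0,-0.0008,0,-0.0018,0,0.4],[0.0011,0,-0.0008,0,-0.0018,0,0.4],[0.0011,0,-0.0008,0,-0.0018,0,0.4]]

```text
time_s: 12.0
position: [0.5702, -0.08, 0.0646]
eef_rot: [-0.137, 0.991, 0.252]
force: [-3.5, -1.1, -0.4]
opening: 0.599
```

drive_tool:
  plan:
    - [[0.0011,0,-0.0008,0,-0.0018,0,0.4],[0.0011,0,-0.0008,0,-0.0018,0,0.4],[0.0011,0,-0.0008,0,-0.0018,0,0.4],[0.001,0,-0.0008,0,-0.0018,0,0.4]]

```text
time_s: 12.33
position: [0.5701, -0.08, 0.0594]
eef_rot: [-0.136, 0.984, 0.252]
force: [-3.8, -0.3, -0.8]
opening: 0.599
```

```bash
python3 shot.py b6
python3 - <<'E'
from kin import *
print(contact())
E
```

```text
12.3333 pos [ 0.5701 -0.08    0.0594] force [-3.84 -0.33 -0.78] q [ 0.92  0.08 -0.65  2.25 -0.67  0.4   1.13]
TCP box: xb -0.0567 yb 0.0007 z 0.0594 Xax [ 0.528  0.149 -0.836] Zax [0.805 0.227 0.549]
(525, 775, 3)
(-0.02155625908893359, np.float64(0.016745529229468026), np.float64(0.5805743872243672), np.float64(0.0007219346526997016))
```

View pics/b6.png

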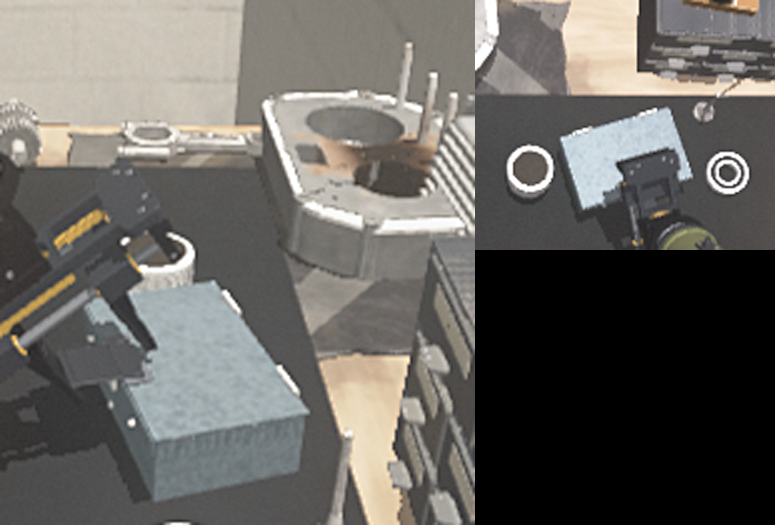

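drive_tool:
  plan:
    - [[0,0,-0.002,0,0,0,0.4],[0,0,-0.002,0,0,0,0.4],[0,0,-0.003,0,0,0,0.4],[0,0,-0.004,0,0,0,0.4],[0,0,0,0,0,0,0.4]]

```text
time_s: 12.85
position: [0.5609, -0.0826, 0.0533]
eef_rot: [-0.136, 0.984, 0.252]
force: [0.3, -0.3, -0.0]
opening: 0.597
```

```bash
python3 shot.py b7
```

```text
12.85 pos [ 0.5609 -0.0826  0.0533] force [ 0.27 -0.27 -0.05] q [ 0.93  0.08 -0.65  2.27 -0.71  0.4   1.18]
TCP box: xb -0.0662 yb 0.0008 z 0.0533 Xax [ 0.528  0.149 -0.836] Zax [0.805 0.227 0.548]
(525, 775, 3)
```

View pics/b7.png

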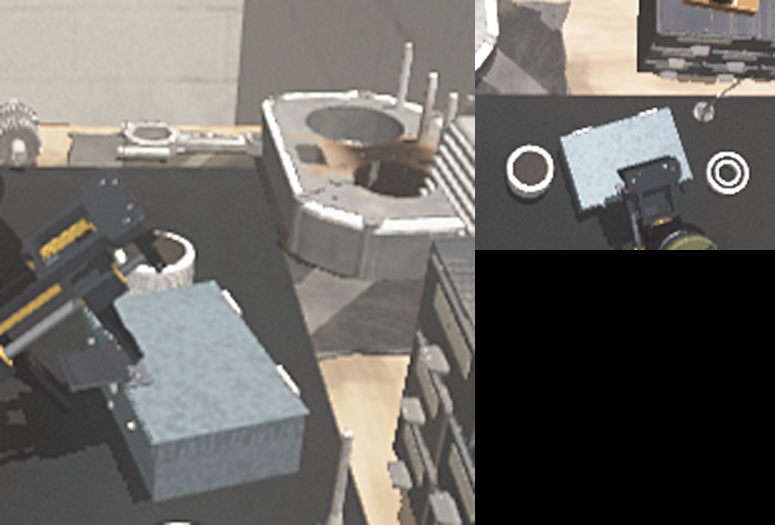

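drive_tool:
  plan:
    - [[-0.01,0,0,0,0,0,0.4],[-0.02,0,0,0,0,0,0.4],[-0.03,0,0,0,0,0,0.4],[-0.03,0,0,0,0,0,0.4],[-0.03,0,0,0,0,0,0.4],[-0.03,0,0,0,0,0,0.4],[0,0,0,0,0,0,0.4],[0,0,0,0,0,0,0.4]]

```text
time_s: 13.62
position: [0.491, -0.1024, 0.1682]
eef_rot: [-0.142, 0.982, 0.252]
force: [0.0, 0.5, 0.6]
opening: 0.6
```

```bash
python3 shot.py c1; python3 -c "
import cv2
from plant import bot
cv2.imwrite('pics/c1s.png',bot.camera('side'));cv2.imwrite('pics/c1t.png',bot.camera('top'))"
```

```text
13.6167 pos [ 0.491  -0.1024  0.1682] force [0.   0.46 0.61] q [ 0.86 -0.28 -0.39  2.29 -0.71  0.79  1.17]
TCP box: xb -0.1389 yb 0.0008 z 0.1682 Xax [ 0.529  0.147 -0.836] Zax [0.803 0.232 0.549]
(525, 775, 3)
```

View pics/c1.png

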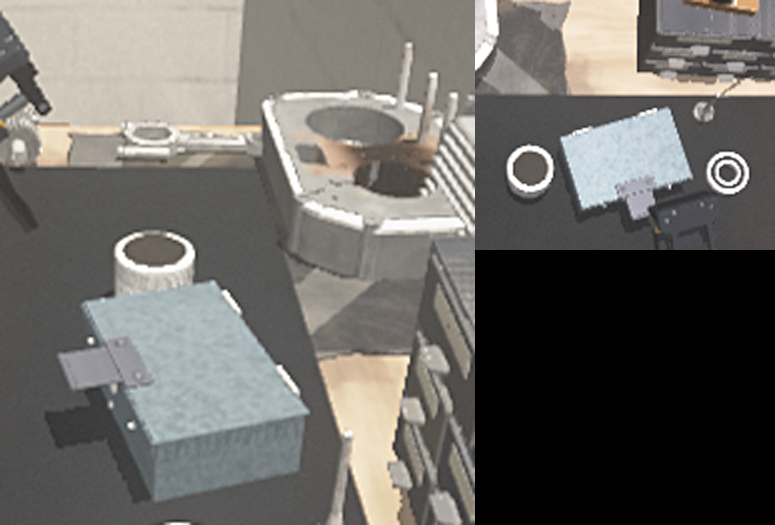

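View pics/c1t.png

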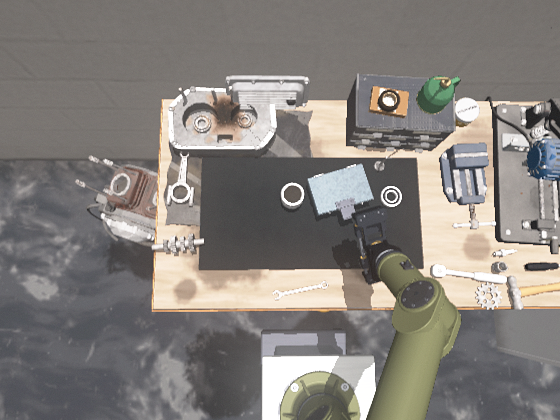

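Run:
```python
from h import *
s=bot.read_state();print(s['time_s'],np.round(s['qpos'],3),np.abs(s['dq']).max(),s['position'])
a=cv2.imread('pics/top0.png');b=cv2.imread('pics/c1t.png')
for nm,(x0,y0,x1,y1) in dict(piston=(275,175,308,213),bearing=(381,186,404,210),valve=(370,155,392,175),shaft=(155,230,205,256)).items():
    t=a[y0+3:y1-3,x0+3:x1-3];r=cv2.matchTemplate(b[y0-3:y1+3,x0-3:x1+3],t,cv2.TM_CCOEFF_NORMED);print(nm,np.array(cv2.minMaxLoc(r)[3])-6,r.max().round(3))
a=cv2.imread('pics/side0.png');b=cv2.imread('pics/c1s.png')
t=a[290:325,290:365];r=cv2.matchTemplate(b[280:335,280:375],t,cv2.TM_CCOEFF_NORMED);print('box side',np.array(cv2.minMaxLoc(r)[3])-10,r.max())
```

```text
13.8167 [ 0.868 -0.278 -0.4    2.287 -0.713  0.786  1.17 ] 0.006192545176824535 [ 0.4900127  -0.10149271  0.16538862]
piston [0 0] 0.999
bearing [0 0] 1.0
valve [0 0] 0.999
shaft [0 0] 0.999
box side [0 0] 0.88781416
```

Everything around the box is unmoved, the lid is shut, and the arm is clear and at rest.

```bash
python3 -c "
from plant import bot
print(bot.sign_off())"
```

```text
the job is handed in; nothing more can be done
None
```

The lid is shut and the job was handed in at 13.8 s, with the gripper clear of everything.

**What I did**
- With the fingers either side of the lift tab, about 52 mm apart, the back finger pushed the lid forward to about 1.2 rad and then moved away.
- The lid fell by itself, at about 1.05 rad in the camera image half a second later. It landed on the front finger, under the tab's bead, at about 0.92 rad.
- I then lowered it at about 0.2 rad/s, slowing to about 0.1 rad/s, until it was shut. The finger drew forward and down off the tab before the gripper pulled back. The gripper never closed on the lid.

**Last checks**
- **Lid:** its front corners are within a few enlarged-image pixels of where they should be at angle 0.
- **Box:** its image patch had not shifted at all. The match score was 0.89, lower than for the other things; the changed lighting and closed lid are my guess, not checked.
- **Things around it:** the piston, bearing, valve and gear shaft are all unmoved, with match scores of 0.999 or better.
- **Arm:** it was at rest and the force reading was at noise level.

**Points to note**
- At the very end of the lowering, the finger pressed sideways on the tab with about 4 N. This went to zero once the finger was withdrawn.
- The arm's resting pose has joint 2 at -0.278, close to its -0.3 limit but inside it.
- I judged from pictures between moves, not a continuous view, that the lid stayed on the finger. Each picture matched the angle expected from the finger's position to within about 0.03 rad.

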